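# Plug the bench magnifier into its inclined stand until its button locks

## Task

Fit the bench magnifier into its stand: squeeze the spring button on its square tube flush so that it passes under the rim of the inclined socket, then slide the tube down until the button pops out through the hole in the socket's side and locks it. Handle the magnifier by its tube, never by the lens or its frame, then let go of it; leave the other things on the desk where they are.

Things in the scene. Friction and masses are not known exactly. Their poses are not given: they have to be found in the camera images.
- magnifier_mid (a point): The magnifier (0.19 kg, 207 mm long): aluminium square tube 28x28 mm, black tapered nose at one end, lens in a round frame at the other; lies flat on the desk. Point on the tube's centre line, 100 mm from the nose tip. x runs along the tube towards the lens, z up as it lies, y left. From the nose tip: taper 0 to 14 mm, full section 14 to 135 mm, lens frame 137 to 207 mm.
- nose_tip (a point): the tip of the magnifier's tapered nose (19 mm square there), on the tube's centre line, 100 mm from magnifier_mid along -x; axes as magnifier_mid
- button_seat (a point): Where the button leaves the tube: on its right side face (-y), half-way up, 50 mm from the nose tip; axes as magnifier_mid. The button is a 16 mm steel round standing 6.5 mm out along -y, its end bevelled 2 mm. It goes under a rim only when flush. A grip across the tube's sides over just the lens-side half of the button presses it flush and leaves the nose-side half free to go under the rim, which then keeps it in.
- button (a joint): how far the spring button is pressed in, m: 0 standing fully out (6.5 mm), 0.0065 flush with the tube's face; about 3 N starts it and 6 N presses it flush
- stand: The magnifier's stand, which does not move: a round grey base 124 mm across and 21 mm high with a knuckle that carries the dark steel square socket, pitched 35 degrees up; black clamping knob on the knuckle's left. Origin under the base's centre, x the way the socket points, z up. The mouth is 30 mm along x from the origin and 100 mm up.
- socket_mouth (a point): Centre of the socket's open mouth. x points out of it along the socket's centre line, 35 degrees upwards, y is level to the left, z is the upper side's normal. Bore 30.5 mm square, 84 mm deep, outside 36.5 mm square, walls 3 mm, square-edged rim. The tube goes in nose first, its x and z axes along the socket's, so that the button is on the hole's side.
- socket_hole (a point): centre of the round 21 mm hole in the socket's right wall (-y), at the wall's inner face, 26 mm inside the mouth; axes as socket_mouth. With the button in the hole the nose tip is 76 mm inside the mouth; the bore goes 8 mm deeper. A tube let go part-way in stays there but sags up to 5 degrees and binds; it slides easily (a few N) once held in the socket's line again.
- lens: the magnifier's lens and round black frame, 70 mm across, 18 mm thick, its axis along z; origin on the tube's centre line, 139 mm from the nose tip; axes as magnifier_mid. Not to be gripped or pushed.
- tower_corner (a point): top of the front left edge of the black computer tower that stands at the right of the desk, 380 mm tall; from this edge the tower reaches 170 mm to the right and back to the wall. Turn the long magnifier clear of it.
- weight_1: brass check weight with a knob, 38 mm across, 60 mm tall, standing; origin under its centre. Not part of the job.
- weight_2: smaller brass check weight, 30 mm across, 47 mm tall, standing; origin under its centre. Not part of the job.
- roller_1: bare steel roller 20 mm across, 60 mm tall, standing on end near the computer; origin under its centre. Not part of the job.
- jaw_insert_1: serrated grey steel wedge 64x28x19 mm lying near the right end of the desk; origin under its centre. Not part of the job.
- jaw_insert_2: a second such wedge beside it; origin under its centre. Not part of the job.
- specimen_box: clear-lidded parts box 91x130x37 mm; origin under its centre. Not part of the job.
- micrometer: outside micrometer 136 mm long, lying; origin under its centre. Not part of the job.
Mind the look-alikes: they are no part of the job. There is more than one size of the stand; the job needs the largest.

How it is judged (in metres and radians):
On the way, in this order (a step that is already met when the one before it is completed fails the run):
1. the tube's nose has entered the socket's mouth (x of nose_tip in the frame of socket_mouth between -0.045 and -0.008 m and y of nose_tip in the frame of socket_mouth between -0.008 and 0.008 m and z of nose_tip in the frame of socket_mouth between -0.008 and 0.008 m), for 0.05 s.
2. the button is pressed in and has started under the socket's rim (value of joint button above 0.003 m and x of button_seat in the frame of socket_mouth between -0.024 and 0.006 m and angle between the x axis of magnifier_mid and the x axis of socket_mouth, either way round below 0.2 rad), for 0.1 s.
At the end, for the whole second after the job is handed in: The magnifier's tube is in the socket with its spring button standing out through the hole: button pressed in by less than 1.5 mm, its seat within 7 mm of the hole's centre, the tube within 7 degrees of the socket's line, at rest and released (value of joint button below 0.0015 m and distance between button_seat and socket_hole below 0.007 m and angle between the x axis of magnifier_mid and the x axis of socket_mouth, either way round below 0.12 rad and linear speed of lens below 0.02 m/s); the robot touches nothing.
It fails at once if the lens or its frame was gripped or pushed by the gripper or arm (more than 3 N) (contact force between any of the fingers, the arm and lens above 3 N).
It fails at once if another thing on the desk was moved by more than 25 mm (distance of any of weight_1, weight_2, roller_1, jaw_insert_1, jaw_insert_2, specimen_box, micrometer from where it was at the start of the episode above 0.025 m).
It also fails if it takes over 58 s, if anything falls off the work surface, if the arm or the gripper's body presses on something with over 40 N, if the wrist force passes 120 N, or if a joint passes its speed limit or range.

## Robot

A 7-joint arm with a two-finger parallel gripper is mounted at the origin on a cart in front of the work surface, level with it; the furniture and walls round the work are solid. World frame = base frame: x ahead of the robot, y to its left, z up, the work surface at z = 0. Lengths are in mm, angles in rad, forces in N, time in s.
With the tool pointing down it reaches from about 400 to 850 mm from the base axis. Payload 4.5 kg.
Tool frame: the origin (TCP) lies between the finger pads; the fingertips stand 17 mm ahead of it and the grasp point (between the pads) lies 2 mm behind it; z points along the fingers, y is the direction in which the jaws open and shut (so a half turn about z gives the same grasp; the last joint's range is limited). The gripper opens to 85 mm and grips with 20 to 120 N. Pads are 22 mm wide; open, the fingers measure 114 mm over their backs; the gripper's body (76 mm by 85 mm) begins 54 mm behind the grasp point. The pads swing forward as they close: fully open they stand 13 mm farther back than shut.
Start: joints at [-1.116, 0.689, -0.195, 1.565, 0.157, 0.902, -0.215], TCP at [255.29, 570.508, 248.317] pointing down, gripper open.
Joint ranges: [-3.01, 3.01], [-0.46, 2.08], [-1.47, 1.51], [0.13, 2.56], [-1, 4.14], [0.04, 2.09], [-2.66, 2.66]. Speed limits (rad/s): [2.57, 2.57, 3.14, 3.14, 3.14, 3.14, 3.14].

## Interface

Orientations are given as a unit quaternion [x, y, z, w].
In Python, from workcell import manip, cams, job gives the robot as it stands.
- The arm moves only by the tool jog_arm, never from a script. Its argument "deltas" is a list that holds one entry, the list of rows, each a list of 7 numbers: the finger opening in mm, from 0 to 85.4, then the shift along the tool's x, y, z in mm, then the turn, a rotation vector about the tool's x, y, z in rad. In form: [[[gripper, dx, dy, dz, ax, ay, az], ...]]. A call has 1 to 12 rows; each row shifts and turns the pose as measured when the row begins, along the tool's axes as they then stand; what a row does not reach is not made up. A row lasts 1/8 s, in which the tool goes at most 62.5 mm and 10.7 degrees, less where a joint would pass 70% of its speed; a pose out of reach is approached as far as the arm can. A call is refused whole if a number of a shift passes 62.5 or a number of a turn 0.188, either way. A call with a gripper value outside its range is refused whole. The fingers move at their own pace and stop on an object; "squeeze" is the grip in N (left out, the last holds). Time passes only in rows, so rows that do not move let the fingers close. It gives the time, the measured TCP pose, the force and the opening at its end, in the units of the state.
- manip.state(): the state, without advancing time (a new reading comes with each control period).
- cams.snapshot(name): name is "scene" or "top" or "wrist"; returns the picture (480x640x3 uint8, blue, green, red); there is no depth.
- cams.get_calibration(name): a dict with "fx", "fy", "cx", "cy" (pixels), "eye" and "rotation" of the camera in the world; the wrist camera has in their place "hand_eye" (4x4, takes a point from camera to tool coordinates, whose origin is the TCP and whose axes are the flange's). Camera axes: x right, y up, looking along -z (the intrinsics and any distortion apply to the point x, -y, -z); pixel columns grow to the right and rows downward; lengths in mm; the calibration is good to about 2 mm. The wrist camera is an equidistant fisheye: a pixel r from the principal point sees the ray r / f radians off the axis. A picture is of the moment at which its call begins: read the wrist's pose just before it. get_calibration takes no time and is no camera call.
- job.hand_in(): hands the job in, once; it reports no verdict.
The state is a dict: "clock": time; "joints": joint angles; "joint_velocities": joint speeds; "joint_efforts": joint torques, N m; "tcp_pos": TCP position; "tool_rot": TCP orientation; "ft_force": force on the tool from outside, world axes, zero at the start; "moment": the same for the moment, N m; "opening": finger opening in mm.
Only numpy, scipy, OpenCV 4.12 (cv2) and the standard library are available. Lean on these libraries where they do the work, as an engineer would, in place of code of your own. Each camera call takes 0.05 s, during which the arm holds its last target.

## Working session

There is one attempt and no reset: what is moved stays moved. The work goes in short steps, Python scripts to look and compute and a tool call to move; the robot and the scene stay as the last step left them, time stands still between calls to the robot, and variables do not carry over. Pictures are saved under pics/ and viewed, and the job is handed in when it is done.

Besides the shell and the picture viewer there is one more tool, called after "Call:" as name(argument=value, ...) on one line, values as JSON. jog_arm: Moves the arm, as the interface text tells. Its arguments: {"type":"object","properties":{"deltas":{"type":"array","items":{"type":"array","items":{"type":"array","items":{"type":"number"}}}},"squeeze":{"type":"number"}},"required":["deltas"]}

```bash
ls; mkdir -p pics
python3 - <<'E'
from workcell import manip,cams,job
import cv2
print(manip.state())
for n in ["scene","top","wrist"]:
    print(n,cams.get_calibration(n))
    cv2.imwrite(f"pics/a_{n}.png",cams.snapshot(n))
E
```

```text
pics
{'clock': 0.0, 'joints': array([-1.11615355,  0.69001971, -0.19451931,  1.56638639,  0.15730597,
        0.90248954, -0.21510568]), 'joint_velocities': array([ 0.00141008, -0.00144592, -0.0004494 ,  0.00102278, -0.00017624,
       -0.00178056,  0.00026128]), 'joint_efforts': array([-1.75794853e-04, -5.39608848e+01, -1.26669947e+00, -1.58534074e+01,
        9.10508505e-03,  9.54060873e-03,  3.40406210e-06]), 'tcp_pos': array([255.11328924, 569.86194454, 247.45057616]), 'tool_rot': array([ 2.08827055e-01,  9.77952120e-01, -9.45696517e-04, -1.31999167e-04]), 'ft_force': array([-0.17371244,  0.48113873,  0.54832746]), 'moment': array([-0.01990293,  0.04957221,  0.02725273]), 'opening': 85.63701175925584}
scene {'fx': 526.8557025490435, 'fy': 526.8557025490435, 'cx': 314.43989380459624, 'cy': 241.93346709859173, 'eye': array([-203.63376302, 1373.20807678,  819.60945236]), 'rotation': array([-0.1367612 ,  0.52958405,  0.80565312, -0.22750859])}
top {'fx': 538.8906993075685, 'fy': 538.8906993075685, 'cx': 318.5756212299625, 'cy': 241.4704648125773, 'eye': array([ 264.36820934,  229.39760665, 1527.88164391]), 'rotation': array([-0.06437499,  0.05332253,  0.71322406, -0.69593391])}
wrist {'fx': 371.64829954431775, 'fy': 371.64829954431775, 'cx': 316.1172671369526, 'cy': 238.59855781092398, 'hand_eye': array([[-1.58672795e-04,  9.56334443e-01,  2.92274542e-01,
         7.41290019e+01],
       [ 9.99999979e-01,  1.14063993e-04,  1.69667417e-04,
         1.03152591e+00],
       [ 1.28920793e-04,  2.92274563e-01, -9.56334441e-01,
        -1.25947302e+02],
       [ 0.00000000e+00,  0.00000000e+00,  0.00000000e+00,
         1.00000000e+00]])}
```

View pics/a_scene.png

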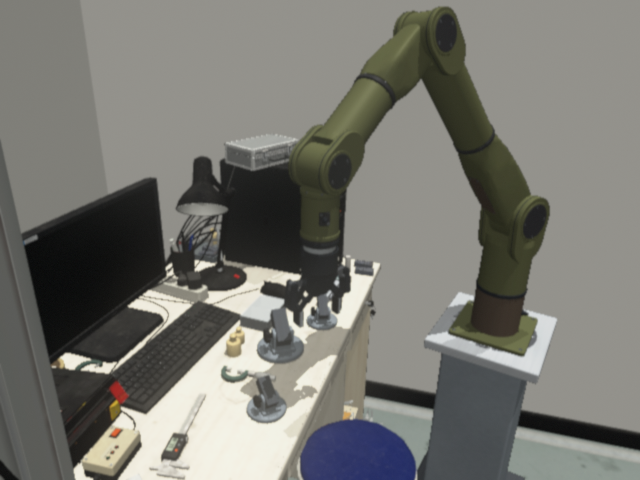

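View pics/a_top.png

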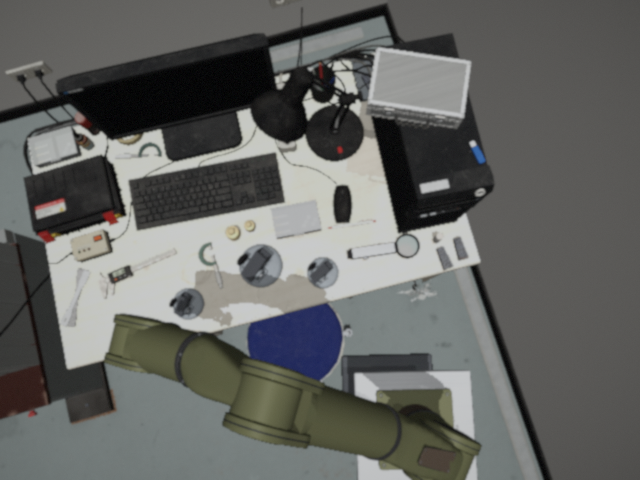

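View pics/a_wrist.png

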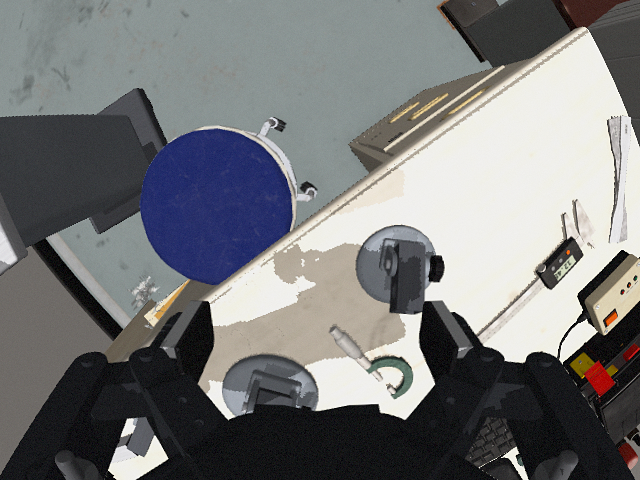

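The top view shows three stands at about (259,265), (322,272) and (186,303), the middle one being the largest. The magnifier runs from its nose near (348,254) to the lens at (407,246), close to the tower. Next I'll enlarge and calibrate.

```bash
cat > h.py <<'E'
import numpy as np, cv2
from scipy.spatial.transform import Rotation as R
from workcell import manip,cams,job
def proj(n,P,st=None,T=None):
    c=cams.get_calibration(n);P=np.atleast_2d(np.asarray(P,float))
    if n=='wrist':
        st=st or manip.state()
        H=np.array(c['hand_eye']);Rt=R.from_quat(st['tool_rot']).as_matrix()
        q=(P-st['tcp_pos'])@Rt; q=(q-H[:3,3])@H[:3,:3]
        x,y,z=q[:,0],-q[:,1],-q[:,2]
        r=np.hypot(x,y);th=np.arctan2(r,z)
        k=th/np.maximum(r,1e-9)
        return np.c_[c['cx']+c['fx']*k*x,c['cy']+c['fy']*k*y]
    q=(P-c['eye'])@R.from_quat(c['rotation']).as_matrix()
    return np.c_[c['cx']+c['fx']*q[:,0]/-q[:,2],c['cy']-c['fy']*q[:,1]/-q[:,2]]
def ray(n,uv,st=None):
    c=cams.get_calibration(n);u=(uv[0]-c['cx'])/c['fx'];v=(uv[1]-c['cy'])/c['fy']
    if n=='wrist':
        st=st or manip.state()
        H=np.array(c['hand_eye']);Rt=R.from_quat(st['tool_rot']).as_matrix()
        r=np.hypot(u,v);s=np.sin(r)/max(r,1e-9)
        d=np.array([u*s,-v*s,-np.cos(r)])
        return Rt@H[:3,3]+st['tcp_pos'],Rt@(H[:3,:3]@d)
    return np.array(c['eye']),R.from_quat(c['rotation']).as_matrix()@np.array([u,-v,-1])
def onz(n,uv,z,st=None):
    o,d=ray(n,uv,st);return o+d*(z-o[2])/d[2]
def crop(im,x0,y0,w,h,s,f):
    cv2.imwrite(f,cv2.resize(im[y0:y0+h,x0:x0+w],None,fx=s,fy=s,interpolation=cv2.INTER_CUBIC))
E
python3 - <<'E'
from h import *
im=cv2.imread('pics/a_top.png')
crop(im,330,210,150,80,5,'pics/b1.png'); crop(im,160,220,190,110,4,'pics/b2.png')
im=cv2.imread('pics/a_scene.png')
crop(im,210,260,180,170,4,'pics/b3.png')
for p in [(350,252),(407,245),(259,265),(322,272),(186,303)]: print(p,onz('top',p,14).round())
E
```

```text
(350, 252) [487. 162.  14.]
(407, 245) [503.  -0.  14.]
(259, 265) [456. 421.  14.]
(322, 272) [432. 243.  14.]
(186, 303) [354. 626.  14.]
```

View pics/b1.png

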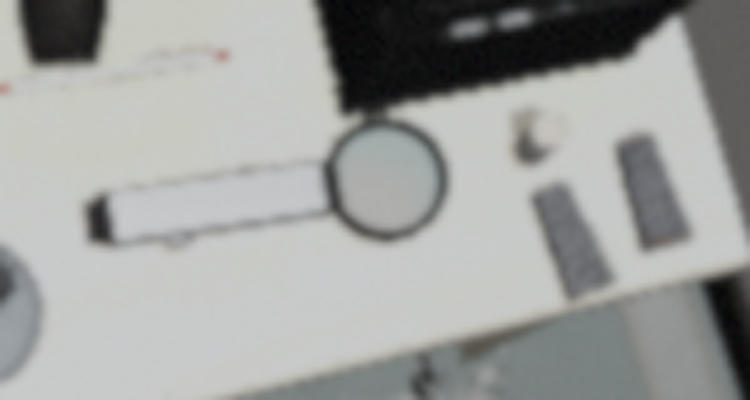

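View pics/b2.png

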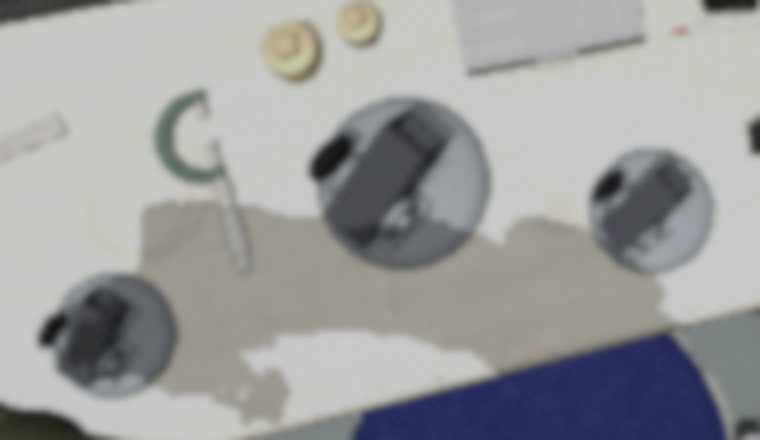

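View pics/b3.png

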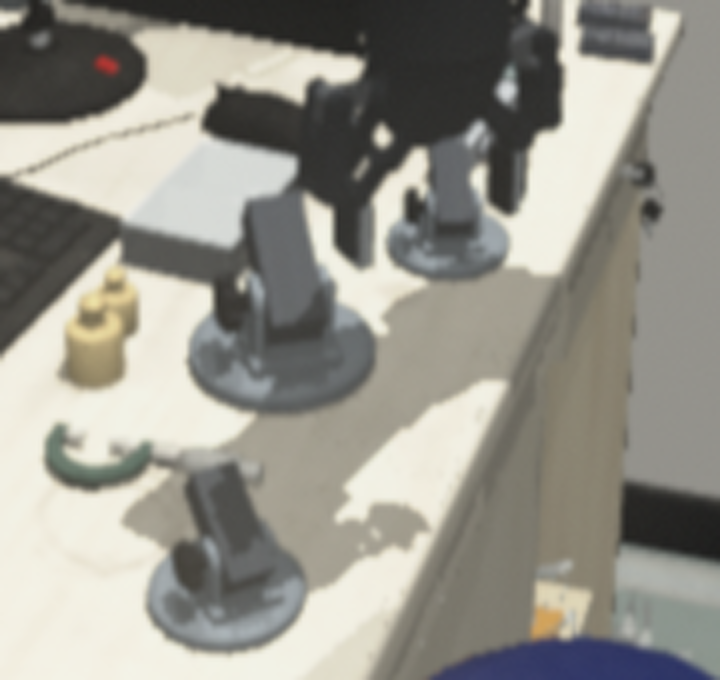

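Run:
```python
from h import *
a=onz('top',(330+88/5,210+218/5),14);b=onz('top',(330+387/5,210+180/5),18)
print(a,b,np.linalg.norm((b-a)[:2]),np.degrees(np.arctan2(*(b-a)[1::-1])))
print('button',onz('top',(330+178/5,210+243/5),14))
print('base',onz('top',(160+404/4,220+182/4),15))
print('towerbottom',onz('top',(330+343/5,210+112/5),0),onz('top',(400,230),380))
print(proj('top',[[264,229,0]]))
```

```text
[482.29433769 168.70271812  14.        ] [499.09810998  -0.82819969  18.        ] 170.36167074014065 -84.33937654764665
button [466.70562475 118.28529973  14.        ]
base [454.40700815 414.75244587  15.        ]
towerbottom [542.11579953  19.66485827   0.        ] [478.22963634  68.55793171 380.        ]
[[328.34544224 332.14035351]]
```

```bash
cat >> h.py <<'E'
def plan(p,Rm,g,n=None,st=None,vmax=50,wmax=0.13):
    st=st or manip.state();p0=np.array(st['tcp_pos']);R0=R.from_quat(st['tool_rot'])
    R1=R.from_matrix(Rm) if not isinstance(Rm,R) else Rm
    rv=(R0.inv()*R1).as_rotvec();d=np.array(p,float)-p0
    n=n or max(1,int(np.ceil(max(np.linalg.norm(d)/vmax,np.linalg.norm(rv)/wmax))))
    pc,Rc=p0,R0;rows=[]
    for i in range(n):
        f=(i+1)/n;pt=p0+d*f;Rt=R0*R.from_rotvec(rv*f)
        t=Rc.inv().apply(pt-pc).round(1);w=(Rc.inv()*Rt).as_rotvec().round(3)
        rows.append([g,*map(float,t),*map(float,w)])
        pc=pc+Rc.apply(t);Rc=Rc*R.from_rotvec(w)
    print(n,'rows');print([rows])
def down(yaz,tilt=0):
    # tool y at azimuth yaz deg, z down
    a=np.radians(yaz);y=np.array([np.cos(a),np.sin(a),0]);z=np.array([0,0,-1.]);x=np.cross(y,z)
    return np.c_[x,y,z]
E
python3 -c "
from h import *
plan([450,260,310],down(20),85)"
```

```text
8 rows
[[[85, -38.1, -25.4, -7.8, -0.0, 0.0, 0.1], [85, -40.4, -21.6, -7.7, -0.0, 0.0, 0.1], [85, -42.3, -17.3, -7.8, -0.0, 0.0, 0.1], [85, -43.9, -13.1, -7.7, -0.001, 0.0, 0.1], [85, -45.0, -8.6, -7.8, 0.0, 0.0, 0.101], [85, -45.6, -4.0, -7.8, 0.0, 0.001, 0.1], [85, -45.7, 0.5, -7.8, -0.0, -0.0, 0.1], [85, -45.5, 5.1, -7.8, -0.0, -0.0, 0.1]]]
```

Call:
jog_arm(deltas=[[[85, -38, -25, -8, 0, 0, 0.1], [85, -40, -22, -8, 0, 0, 0.1], [85, -42, -17, -8, 0, 0, 0.1], [85, -44, -13, -8, 0, 0, 0.1], [85, -45, -9, -8, 0, 0, 0.1], [85, -46, -4, -8, 0, 0, 0.1], [85, -46, 0, -8, 0, 0, 0.1], [85, -45, 5, -8, 0, 0, 0.1], [85, 0, 0, 0, 0, 0, 0]]])

```text
clock: 1.27
tcp_pos: [450.6, 247.8, 311.0]
tool_rot: [0.584, 0.812, -0.003, -0.0]
ft_force: [-0.4, 0.0, 0.4]
opening: 85.0
```

Run:
```python
from h import *
st=manip.state();print(st['clock'],st['tcp_pos'],st['tool_rot'],st['joints'])
im=cams.snapshot('wrist');cv2.imwrite('pics/c_w.png',im)
im=cams.snapshot('scene');cv2.imwrite('pics/c_s.png',im);crop(im,200,260,190,170,4,'pics/c_s2.png')
```

```text
1.275 [450.57836057 247.79576039 310.98567208] [ 5.83644730e-01  8.12005142e-01 -2.53449562e-03 -2.34195980e-04] [-0.60330812  0.46243862  0.01537854  1.81496098 -0.00723091  0.86916492
 -0.26047524]
```

View pics/c_w.png

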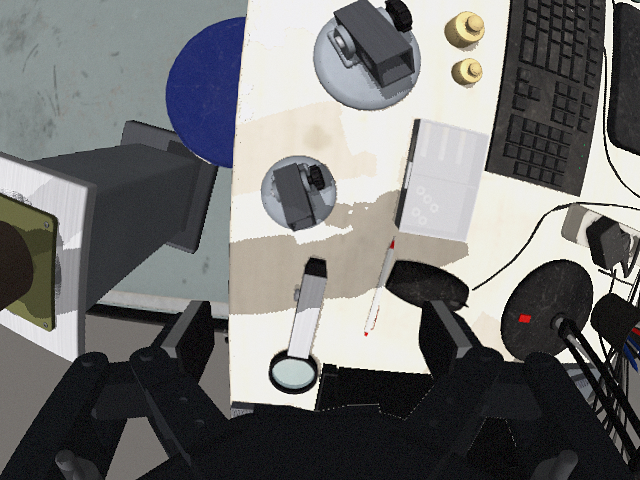

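View pics/c_s2.png

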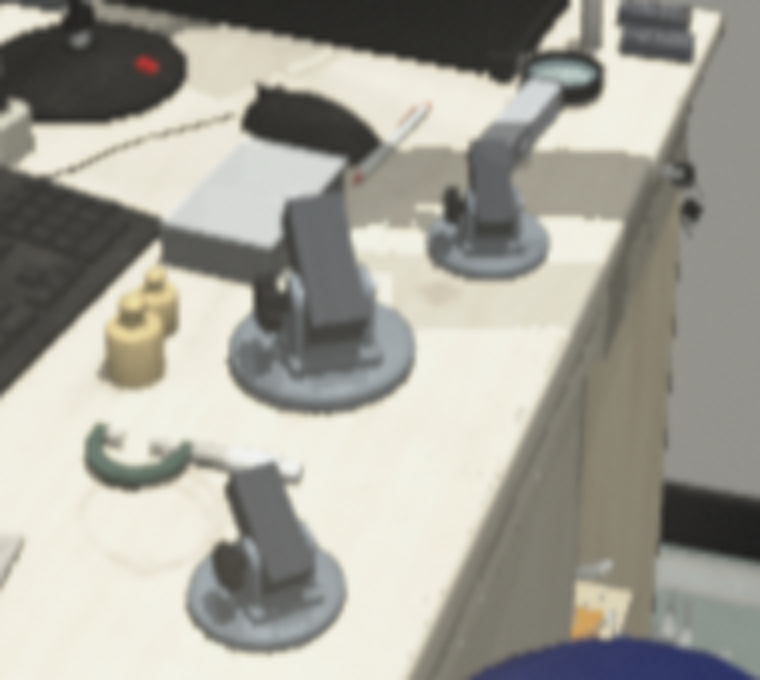

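The wrist view shows the magnifier with its nose at (317,262), its lens at (294,372) and its button near (297,293). The large stand's mouth is near (400,68). I'll zoom in.

Run:
```python
from h import *
im=cv2.imread('pics/c_w.png')
crop(im,250,245,110,150,5,'pics/d1.png');
crop(im,300,0,130,120,5,'pics/d2.png')
```

```text
(no output)
```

View pics/d1.png

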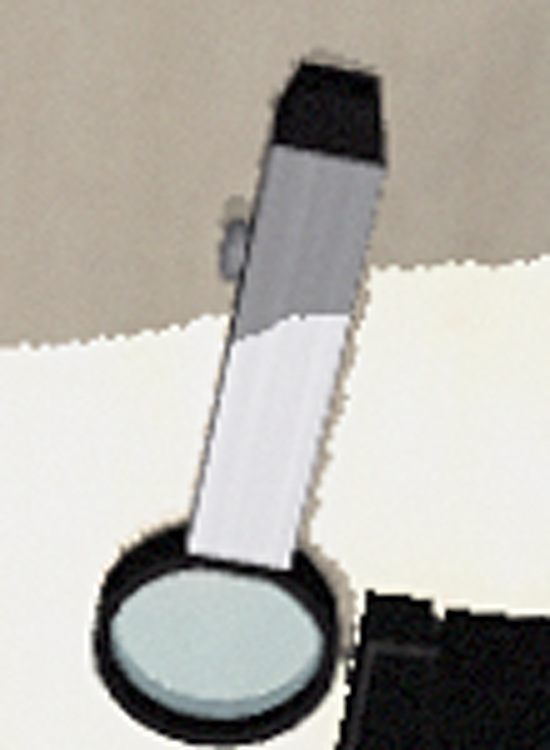

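View pics/d2.png

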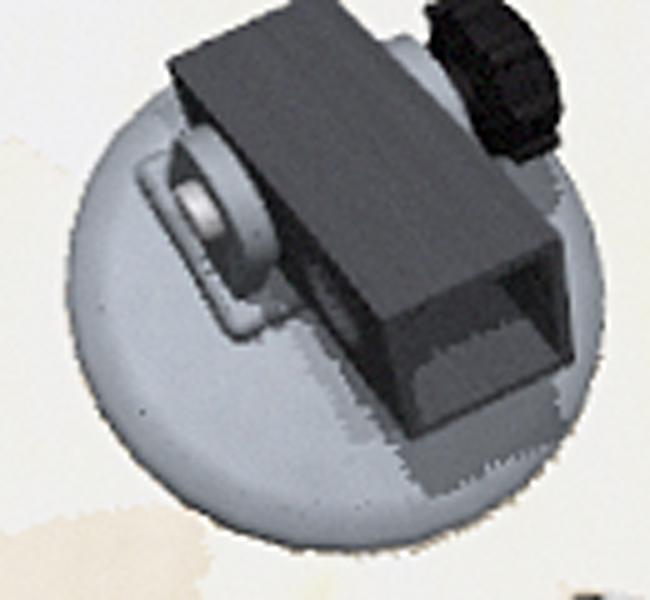

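```bash
cat > fit.py <<'E'
from h import *
from scipy.optimize import least_squares
def fit(obs,x0,free=4):
    # obs: list of (cam,st,uv,local point) ; pose x,y,yaw,z
    def f(v):
        Rz=R.from_euler('z',v[2]).as_matrix();r=[]
        for cam,st,uv,L in obs:
            P=Rz@np.array(L)+[v[0],v[1],v[3] if free==4 else 0]
            r+=list(proj(cam,P,st)[0]-uv)
        return np.array(r)
    s=least_squares(f,x0);return s.x,f(s.x).reshape(-1,2)
c,s=np.cos(np.radians(35)),np.sin(np.radians(35))
def sock(x,y,z): # socket->stand
    return np.array([30+c*x-s*z,y,100+s*x+c*z])
E
cat > m1.py <<'E'
from fit import *
st=manip.state()
C=lambda u,v:(250+u/5-.4,245+v/5-.4)
ob=[((272,145),(14-100,-14,28)),((383,167),(14-100,14,28)),((188,548),(35,-14,28)),((293,567),(35,14,28)),((302,62),(-100,-9.5,23.5)),((380,75),(-100,9.5,23.5))]
v,r=fit([('wrist',st,C(*a),b) for a,b in ob],[490,90,-1.47],3)
print('mag',v,np.degrees(v[2]));print(r.round(1))
C=lambda u,v:(300+u/5-.4,v/5-.4)
h=18.25
ob=[((560,237),sock(0,h,h)),((382,315),sock(0,-h,h)),((408,438),sock(0,-h,-h)),((572,360),sock(0,h,-h))]
for fr in (3,4):
    v,r=fit([('wrist',st,C(*a),b) for a,b in ob],[455,415,-.8,0][:fr],fr)
    print('stand',v,np.degrees(v[2]));print(r.round(1))
# base circle check
t=np.linspace(0,2*np.pi,9)
print((((proj('wrist',np.c_[v[0]+62*np.cos(t),v[1]+62*np.sin(t),0*t],st)-[300,0])+.4)*5).round())
E
python3 m1.py
```

```text
mag [488.60359101  78.53056754  -1.43170074] -82.03040980264471
[[-0.3 -2.4]
 [ 0.6 -2.6]
 [ 0.2 -0.3]
 [ 0.  -0.6]
 [-0.3  2.7]
 [-0.2  3. ]]
stand [450.23856007 421.42915977  -0.74911578] -42.92117238096246
[[ 0.3 -0.7]
 [-0.5  0.1]
 [-0.1  0.3]
 [ 0.4  0.4]]
stand [451.35449739 423.30074998  -0.75178126  -7.82648926] -43.073893050683004
[[-0.1 -0.2]
 [-0.   0.1]
 [ 0.1 -0.2]
 [-0.   0.3]]
[[587. 386.]
 [574. 195.]
 [424.  61.]
 [223.  63.]
 [ 88. 201.]
 [101. 395.]
 [254. 530.]
 [456. 525.]
 [587. 386.]]
```

```bash
sed -i 's/(-100,-9.5,23.5)/(-100,-9.5,4.5)/; s/(-100,9.5,23.5)/(-100,9.5,4.5)/' m1.py; python3 m1.py|head -7; python3 -c "
from h import *
plan([490,320,270],down(20),85)"
```

```text
mag [489.16796167  75.94162617  -1.43663542] -82.31314624615639
[[-0.2 -0.4]
 [ 0.7 -0.4]
 [-0.1  1.2]
 [-0.3  1. ]
 [ 0.2 -0.6]
 [-0.3 -0.3]]
2 rows
[[[85, 25.3, 31.0, 20.0, -0.003, -0.0, -0.008], [85, 25.1, 31.2, 20.1, -0.003, -0.0, -0.009]]]
```

Call:
jog_arm(deltas=[[[85, 25, 31, 20, 0, 0, 0], [85, 25, 31, 20, 0, 0, 0], [85, 0, 0, 0, 0, 0, 0]]])

```text
clock: 1.75
tcp_pos: [487.3, 326.0, 268.1]
tool_rot: [0.577, 0.817, -0.002, -0.004]
ft_force: [-0.5, -0.3, 0.3]
opening: 84.9
```

Run:
```python
from h import *
import pickle
st=manip.state();print(st['clock'],st['tcp_pos'],st['tool_rot'],st['joints'])
pickle.dump(st,open('st_e.pkl','wb'))
im=cams.snapshot('wrist');cv2.imwrite('pics/e_w.png',im)
p=proj('wrist',[[472,401,100]],st)[0].astype(int);print(p)
x0=min(max(0,p[0]-70),500);y0=max(0,p[1]-90);print(x0,y0)
crop(im,x0,y0,160,120,5,'pics/e_w2.png')
```

```text
1.75 [487.31165891 325.96777001 268.09750213] [ 0.57673808  0.81691633 -0.00226747 -0.00397026] [-0.66809185  0.61270544  0.00568025  1.66268697 -0.01247937  0.87287913
 -0.31406121]
[330 128]
260 38
```

View pics/e_w2.png

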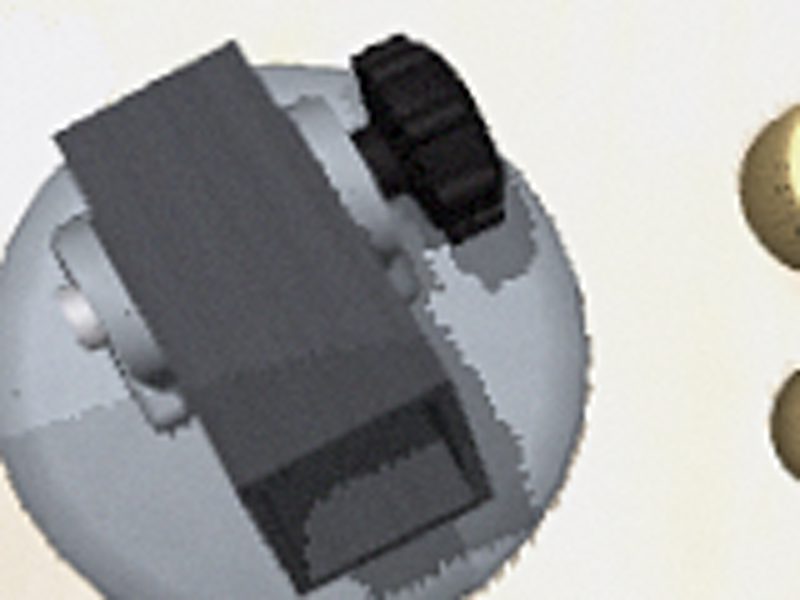

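View pics/e_w.png

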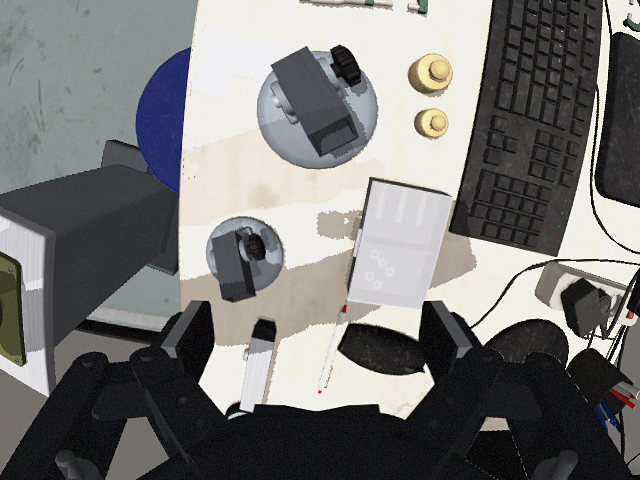

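```bash
cat > m2.py <<'E'
from fit import *
import pickle
sc=dict(tcp_pos=np.array([450.578,247.796,310.986]),tool_rot=np.array([5.83644730e-01,8.12005142e-01,-2.53449562e-03,-2.34195980e-04]))
se=pickle.load(open('st_e.pkl','rb'))
h=18.25
C=lambda u,v:(300+u/5-.4,v/5-.4)
ob=[('wrist',sc,C(*a),b) for a,b in [((560,237),sock(0,h,h)),((382,315),sock(0,-h,h)),((408,438),sock(0,-h,-h)),((572,360),sock(0,h,-h))]]
C=lambda u,v:(260+u/5-.4,38+v/5-.4)
oe=[('wrist',se,C(*a),b) for a,b in [((450,380),sock(0,h,h)),((238,487),sock(0,-h,h)),((300,595),sock(0,-h,-h)),((493,495),sock(0,h,-h))]]
for o in (ob,oe,ob+oe):
  for fr in (3,4):
    v,r=fit(o,[455,415,-.8,0][:fr],fr)
    print(v,np.degrees(v[2]));print(r.round(1).tolist())
E
python3 m2.py
cat > ov.py <<'E'
from fit import *
def overlay(im,st,v,s=4):
    t=np.linspace(0,2*np.pi,60);Rz=R.from_euler('z',v[2]).as_matrix();o=np.array([v[0],v[1],0])
    big=cv2.resize(im,None,fx=s,fy=s,interpolation=cv2.INTER_CUBIC)
    L=lambda P,c:cv2.polylines(big,[((proj('wrist',np.array(P)@Rz.T+o,st)+.5)*s).astype(np.int32)],True,c,1)
    for z in(0,21):L(np.c_[62*np.cos(t),62*np.sin(t),0*t+z],(0,0,255))
    h=18.25
    for x in (0,-84):L([sock(x,a*h,b*h) for a,b in [(1,1),(1,-1),(-1,-1),(-1,1)]],(0,255,0))
    L([sock(-26+10.5*np.cos(a),-h,10.5*np.sin(a)) for a in t],(255,0,0))
    return big
E
python3 - <<'E'
from ov import *
import pickle
se=pickle.load(open('st_e.pkl','rb'))
from m2 import ob,oe
v,_=fit(ob+oe,[455,415,-.8],3)
b=overlay(cv2.imread('pics/e_w.png'),se,v,5)
cv2.imwrite('pics/f.png',b[38*5:38*5+600+80:,250*5:250*5+700][:600])
E
```

```text
[454.66364005 416.87956432  -0.75681004] -43.36202132787628
[[0.3, -0.7], [-0.5, 0.1], [-0.1, 0.3], [0.4, 0.3]]
[455.70502449 418.54979452  -0.75921289  -7.08730293] -43.49969447931956
[[-0.0, -0.2], [-0.0, 0.1], [0.1, -0.2], [-0.0, 0.3]]
[454.69190084 416.52056108  -0.7450475 ] -42.688077164420164
[[0.5, -0.7], [-0.8, 0.2], [-0.1, 0.3], [0.5, 0.3]]
[454.96681264 416.53565424  -0.74541684  -6.94484799] -42.70923917857025
[[0.0, -0.2], [-0.1, 0.2], [0.2, -0.2], [-0.1, 0.3]]
[454.6772875  416.67395228  -0.75005435] -42.97494869026593
[[0.3, -0.6], [-0.3, 0.4], [0.1, 0.4], [0.5, 0.3], [0.4, -0.7], [-0.9, -0.1], [-0.3, 0.1], [0.4, 0.4]]
[454.81670504 416.83470462  -0.7503246   -1.68473857] -42.99043306810864
[[0.0, -0.3], [-0.4, 0.6], [0.0, 0.5], [0.2, 0.5], [0.5, -0.8], [-0.6, -0.2], [-0.1, -0.2], [0.4, 0.2]]
[454.66364005 416.87956432  -0.75681004] -43.36202132787628
[[0.3, -0.7], [-0.5, 0.1], [-0.1, 0.3], [0.4, 0.3]]
[455.70502449 418.54979452  -0.75921289  -7.08730293] -43.49969447931956
[[-0.0, -0.2], [-0.0, 0.1], [0.1, -0.2], [-0.0, 0.3]]
[454.69190084 416.52056108  -0.7450475 ] -42.688077164420164
[[0.5, -0.7], [-0.8, 0.2], [-0.1, 0.3], [0.5, 0.3]]
[454.96681264 416.53565424  -0.74541684  -6.94484799] -42.70923917857025
[[0.0, -0.2], [-0.1, 0.2], [0.2, -0.2], [-0.1, 0.3]]
[454.6772875  416.67395228  -0.75005435] -42.97494869026593
[[0.3, -0.6], [-0.3, 0.4], [0.1, 0.4], [0.5, 0.3], [0.4, -0.7], [-0.9, -0.1], [-0.3, 0.1], [0.4, 0.4]]
[454.81670504 416.83470462  -0.7503246   -1.68473857] -42.99043306810864
[[0.0, -0.3], [-0.4, 0.6], [0.0, 0.5], [0.2, 0.5], [0.5, -0.8], [-0.6, -0.2], [-0.1, -0.2], [0.4, 0.2]]
```

View pics/f.png

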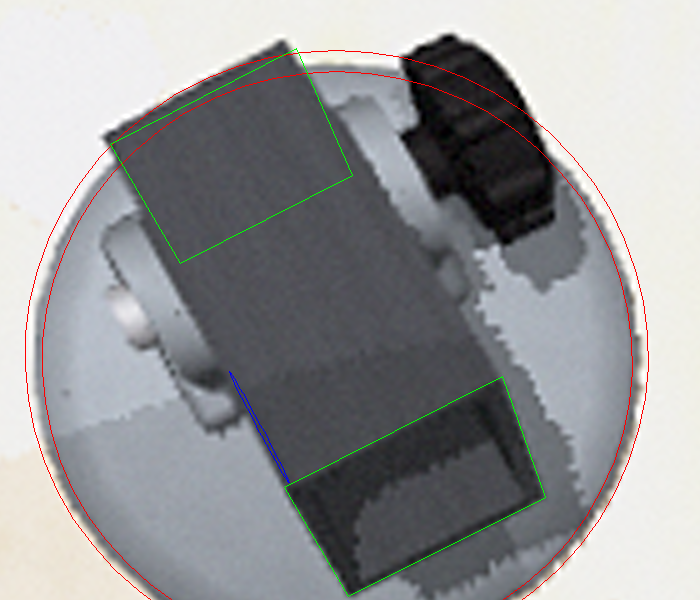

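```bash
python3 -c "
from h import *
plan([482,125,170],down(7.7),85)"
```

```text
5 rows
[[[85, -37.3, -14.1, 19.8, -0.002, -0.0, 0.041], [85, -37.9, -12.6, 19.7, -0.001, -0.001, 0.041], [85, -38.4, -11.1, 19.8, -0.002, -0.0, 0.041], [85, -38.7, -9.5, 19.8, -0.002, -0.001, 0.042], [85, -39.1, -7.9, 19.8, -0.002, -0.0, 0.041]]]
```

Call:
jog_arm(deltas=[[[85, -37, -14, 20, -0.002, 0, 0.041], [85, -38, -13, 20, -0.002, 0, 0.041], [85, -38, -11, 20, -0.002, 0, 0.041], [85, -39, -10, 20, -0.002, 0, 0.042], [85, -39, -8, 20, -0.002, 0, 0.041], [85, 0, 0, 0, 0, 0, 0]]])

```text
clock: 2.55
tcp_pos: [476.4, 122.0, 168.9]
tool_rot: [0.657, 0.754, 0.003, -0.001]
ft_force: [0.6, 0.6, -0.1]
opening: 84.8
```

Run:
```python
from h import *
import pickle
st=manip.state();print(st['clock'],st['tcp_pos'],st['tool_rot'],st['joints'])
pickle.dump(st,open('st_g.pkl','wb'))
im=cams.snapshot('wrist');cv2.imwrite('pics/g_w.png',im)
print(proj('wrist',[[476,175,14],[484,114,14],[489,76,14],st['tcp_pos']],st))
crop(im,230,170,170,240,3,'pics/g_w2.png')
```

```text
2.55 [476.41877427 121.97000391 168.86529446] [ 0.65736833  0.75356435  0.0025633  -0.00103619] [-0.35194698  0.64773554  0.0164892   2.04826273 -0.03335035  0.4424323
 -0.17255035]
[[323.4380177  159.16397331]
 [322.66838922 237.44839232]
 [322.1621449  282.1157639 ]
 [313.98566165 328.34453778]]
```

View pics/g_w.png

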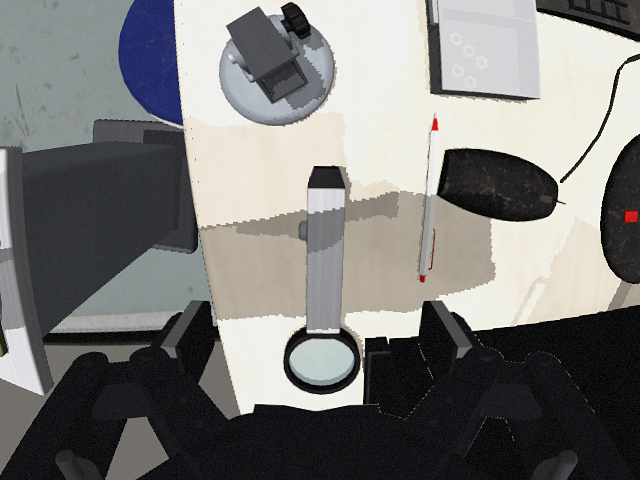

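View pics/g_w2.png

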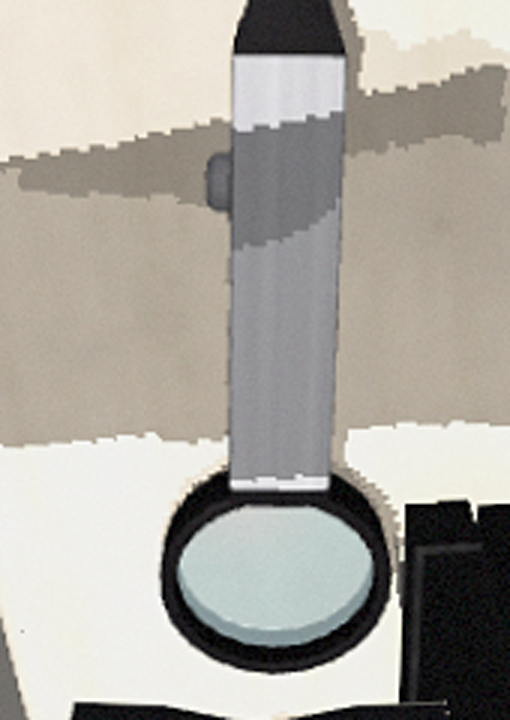

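Run:
```python
from fit import *
import pickle
st=pickle.load(open('st_g.pkl','rb'))
C=lambda u,v:(230+u/3-.35,170+v/3-.35)
ob=[((234,55),(-86,-14,28)),((345,55),(-86,14,28)),((230,489),(35,-14,28)),((329,489),(35,14,28)),((206,182),(-50,-20.5,14))]
o=[('wrist',st,C(*a),b) for a,b in ob]
for fr in (3,4):
    v,r=fit(o,[489,76,-1.43,0][:fr],fr)
    print(v,np.degrees(v[2]),r.round(1).tolist())
v,r=fit(o,[489,76,-1.43],3)
a=v[2];x=np.array([np.cos(a),np.sin(a)])
print('nose',v[:2]-100*x,'g61',v[:2]-39*x,'lens',v[:2]+72*x)
```

```text
[490.84783389  70.4010946   -1.44787209] -82.95695979883797 [[-0.9, -0.6], [0.6, -0.0], [-0.3, 0.5], [0.3, 0.8], [0.2, -0.3]]
[490.96710734  69.7111184   -1.44790982  -2.26892604] -82.95912179094172 [[-0.8, -0.1], [0.4, 0.4], [-0.2, -0.1], [0.2, 0.1], [0.4, -0.3]]
nose [478.58634361 169.64652701] g61 [486.06585268 109.10681324] lens [499.6761069   -1.05561674]
```

Run:
```python
from h import *
for p in [(425,280),(435,120),(370,345)]: print(onz('wrist',p,4).round())
plan([486.2,108.1,50],down(7.04),85,vmax=30)
```

```text
[581.  88.   4.]
[561. 223.   4.]
[545.  17.   4.]
5 rows
[[[85, -3.7, 1.2, 23.9, 0.001, -0.001, 0.003], [85, -3.6, 1.2, 23.9, 0.001, -0.002, 0.004], [85, -3.6, 1.3, 23.9, 0.001, -0.001, 0.003], [85, -3.6, 1.3, 23.9, 0.001, -0.002, 0.003], [85, -3.5, 1.3, 23.9, 0.001, -0.001, 0.003]]]
```

Call:
jog_arm(deltas=[[[85, -5, 2, 24, 0.001, -0.001, 0.004], [85, -5, 2, 24, 0.001, -0.001, 0.004], [85, -4, 2, 24, 0.001, -0.001, 0.004], [85, -3, 1, 24, 0.001, -0.001, 0.004], [85, 0, 0, 20, 0.001, -0.001, 0], [85, 0, 0, 0, 0, 0, 0]]])

```text
clock: 3.35
tcp_pos: [491.1, 122.3, 56.2]
tool_rot: [0.656, 0.755, 0.009, -0.0]
ft_force: [0.1, -0.3, -0.5]
opening: 84.9
```

Run:
```python
from h import *
st=manip.state();print(st['clock'],st['tcp_pos'],st['joints'])
plan([486.2,108.1,21],down(7.04),85,vmax=15)
im=cams.snapshot('wrist');cv2.imwrite('pics/i_w.png',im)
```

```text
3.35 [491.12616149 122.29341679  56.22753519] [-0.32618248  0.8690745  -0.00494284  2.07117836 -0.03117458  0.1852991
 -0.15889539]
3 rows
[[[85, -4.6, -2.4, 11.7, 0.005, -0.004, 0.006], [85, -4.6, -2.4, 11.6, 0.004, -0.004, 0.005], [85, -4.5, -2.3, 11.7, 0.005, -0.005, 0.006]]]
```

View pics/i_w.png

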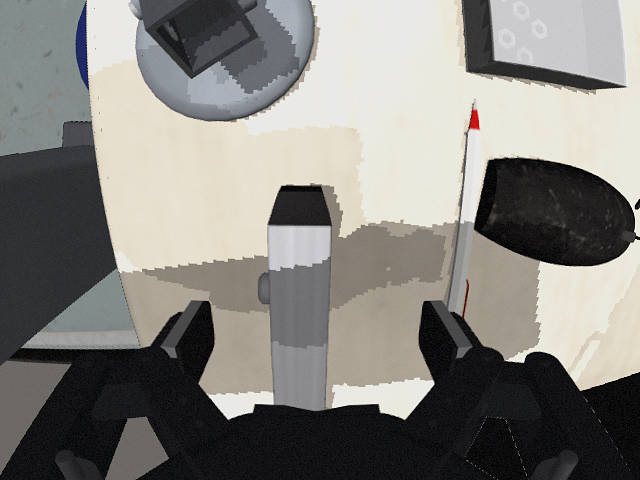

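Run:
```python
from fit import *
v=[490.85,70.4,-1.44787]
Rz=R.from_euler('z',v[2]).as_matrix()
for L in [(-86,-14,28),(-86,14,28),(-50,-20.5,14)]: print(proj('wrist',Rz@np.array(L)+[v[0],v[1],0]).round(1))
```

```text
[[265.6 223.9]]
[[330.2 224.6]]
[[257.8 286.9]]
```

Call:
jog_arm(deltas=[[[85, -6, -3, 12, 0.005, -0.004, 0.006], [85, -6, -3, 12, 0.005, -0.004, 0.006], [85, -5, -2, 9, 0.005, -0.004, 0.006], [85, 0, 0, 0, 0, 0, 0]]])

```text
clock: 3.9
tcp_pos: [487.2, 104.5, 23.6]
tool_rot: [0.663, 0.749, 0.001, 0.001]
ft_force: [-0.1, 0.2, -0.4]
opening: 85.2
```

Run:
```python
from h import *
st=manip.state();print(st['clock'],st['tcp_pos'],st['joints'],st['ft_force'])
plan([486.2,108.1,21],down(7.04),85,vmax=15)
im=cams.snapshot('wrist');cv2.imwrite('pics/j_w.png',im)
```

```text
3.9 [487.18705336 104.50262641  23.61670294] [-0.30618503  0.93336286  0.00393803  2.08500961 -0.0270934   0.12025208
 -0.15548332] [-0.09278445  0.19965444 -0.43213224]
1 rows
[[[85, 3.7, -0.6, 2.6, 0.003, -0.001, -0.001]]]
```

View pics/j_w.png

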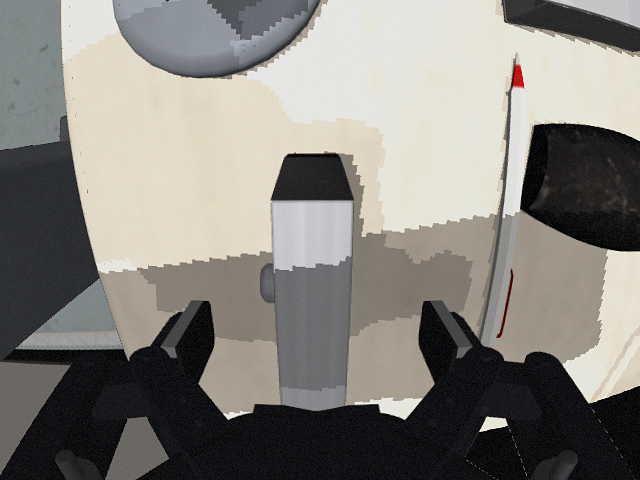

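Run:
```python
from h import *
st=manip.state();Rt=R.from_quat(st['tool_rot'])
for p,z in [((272,200),28),((353,200),28),((261,284),14)]:
    print(p,Rt.inv().apply(onz('wrist',p,z)-st['tcp_pos']).round(1))
```

```text
(272, 200) [ 51.5 -14.   -4.1]
(353, 200) [51.4 13.2 -4. ]
(261, 284) [ 14.6 -21.3   9.9]
```

Call:
jog_arm(deltas=[[[85, 4, 0, 3, 0.002, 0, 0], [40, 0, 0, 0, 0, 0, 0], [20, 0, 0, 0, 0, 0, 0], [20, 0, 0, 0, 0, 0, 0], [20, 0, 0, 0, 0, 0, 0], [20, 0, 0, 0, 0, 0, 0]]], squeeze=60)

```text
clock: 4.7
tcp_pos: [488.4, 110.0, 21.9]
tool_rot: [0.663, 0.749, 0.003, 0.001]
ft_force: [-0.1, -0.5, -0.3]
opening: 27.1
```

Run:
```python
from h import *
st=manip.state();print(st['clock'],st['tcp_pos'],st['opening'],st['ft_force'])
im=cams.snapshot('wrist');cv2.imwrite('pics/k_w.png',im)
```

```text
4.7 [488.41235988 110.00018544  21.94169411] 27.1085232211105 [-0.08807142 -0.51892619 -0.28396266]
```

View pics/k_w.png

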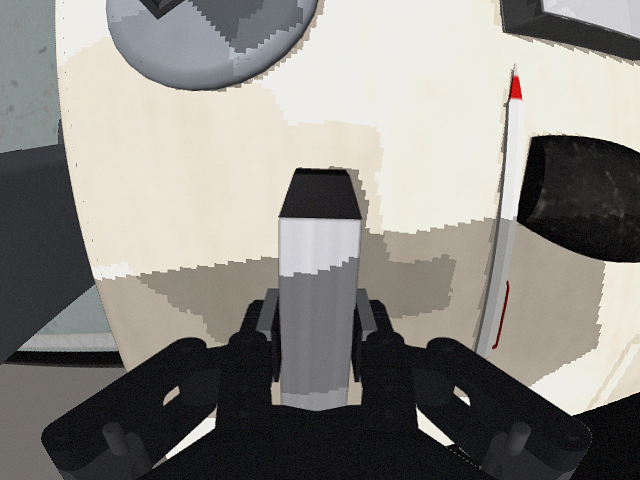

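Run:
```python
from h import *
st=manip.state();Rt=R.from_quat(st['tool_rot'])
for p,z in [((279,218),28),((361,218),28),((299,169),4.5),((346,169),4.5)]:
    print(p,Rt.inv().apply(onz('wrist',p,z)-st['tcp_pos']).round(1))
im=cv2.imread('pics/k_w.png');crop(im,230,150,180,270,3,'pics/k2.png')
```

```text
(279, 218) [ 45.7 -11.5  -6.1]
(361, 218) [45.7 15.8 -5.9]
(299, 169) [59.4 -5.8 17.5]
(346, 169) [59.5 12.4 17.6]
```

View pics/k2.png

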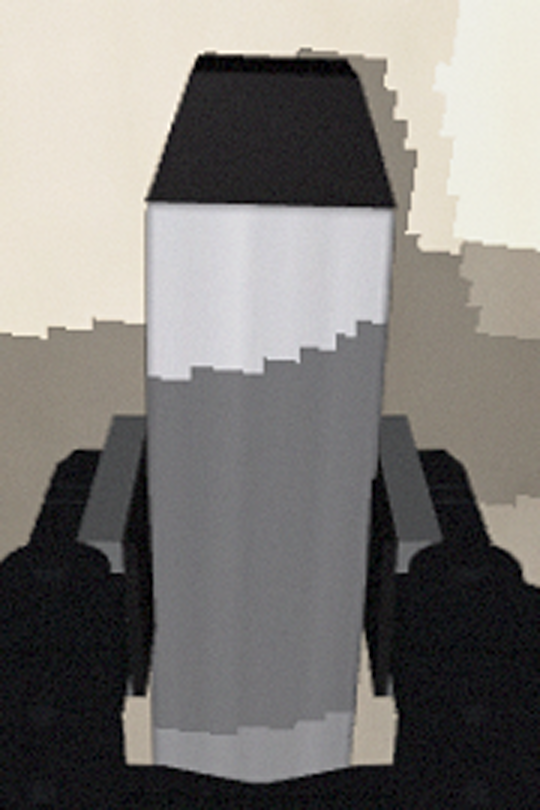

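```bash
cat > tgt.py <<'E'
from fit import *
SX,SY,SA=454.7,416.8,-0.7500
Rs=R.from_euler('z',SA).as_matrix()
mouth=Rs@np.array([30,0,100.])+[SX,SY,0]
xs=Rs@[c,0,s];ys=Rs@[0,1,0];zs=Rs@np.array([-s,0,c])
RT=np.c_[-xs,ys,-zs]
NT=np.array([59.5,0,8.])
def tcp_for(nx,ny=0,nz=0): # nose in mouth frame
    return mouth+nx*xs+ny*ys+nz*zs-RT@NT
def nose_now(st=None):
    st=st or manip.state();Rt=R.from_quat(st['tool_rot']).as_matrix()
    n=st['tcp_pos']+Rt@NT-mouth
    return np.array([n@xs,n@ys,n@zs]), np.degrees((R.from_matrix(RT).inv()*R.from_matrix(Rt)).as_rotvec())
E
python3 - <<'E'
from tgt import *
print(mouth,tcp_for(40),tcp_for(-50))
plan([482,112,130],down(7),20,vmax=30)
E
```

```text
[476.65066607 396.3508372  100.        ] [532.92999117 343.92121716 163.62407177] [478.98719223 394.1741377  112.0021925 ]
4 rows
[[[20, 0.7, -1.4, -27.0, 0.001, -0.001, 0.0], [20, 0.8, -1.4, -27.1, 0.002, -0.0, 0.0], [20, 0.7, -1.5, -27.0, 0.001, -0.001, 0.0], [20, 0.7, -1.5, -27.0, 0.001, -0.0, 0.0]]]
```

Call:
jog_arm(deltas=[[[20, 0, -2, -15, 0.001, 0, 0], [20, 1, -2, -27, 0.001, 0, 0], [20, 1, -2, -27, 0.001, 0, 0], [20, 2, -2, -27, 0.001, 0, 0], [20, 5, 0, -25, 0, 0, 0]]])

```text
clock: 5.38
tcp_pos: [474.9, 116.4, 147.0]
tool_rot: [0.663, 0.749, -0.002, -0.003]
ft_force: [0.2, 0.9, -2.0]
opening: 27.2
```

Run:
```python
from tgt import *
st=manip.state();print(st['clock'],st['tcp_pos'],st['joints'],st['opening'],st['ft_force'])
plan([450,270,240],down(15),20,vmax=45)
im=cams.snapshot('wrist');cv2.imwrite('pics/l_w.png',im)
```

```text
5.375 [474.94716085 116.3778685  146.95047579] [-0.34546555  0.68840207  0.01979768  2.06344646 -0.03820314  0.39699689
 -0.17347551] 27.2136656197459 [ 0.22517934  0.91674843 -1.950632  ]
5 rows
[[[20, 31.1, -1.4, -18.6, -0.001, -0.0, -0.028], [20, 31.2, -0.4, -18.6, -0.002, -0.0, -0.028], [20, 31.1, 0.4, -18.5, -0.001, -0.001, -0.028], [20, 31.1, 1.3, -18.6, -0.002, 0.0, -0.028], [20, 31.0, 2.2, -18.7, -0.001, -0.0, -0.028]]]
```

View pics/l_w.png

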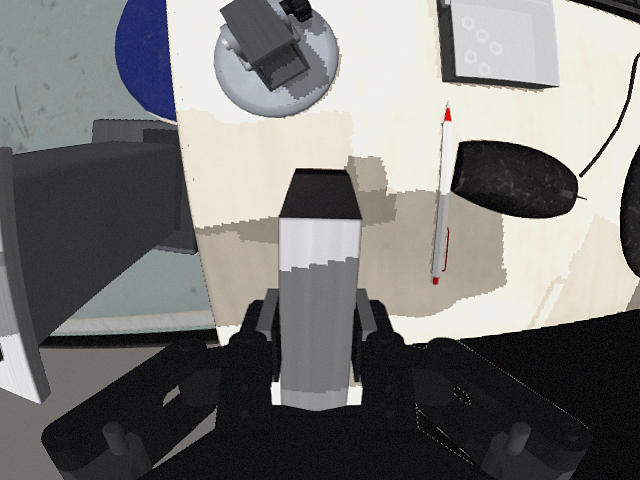

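Call:
jog_arm(deltas=[[[20, 31, -1, -19, -0.002, 0, -0.028], [20, 31, 0, -19, -0.002, 0, -0.028], [20, 31, 1, -19, -0.002, 0, -0.028], [20, 31, 1, -19, -0.002, 0, -0.028], [20, 31, 2, -19, 0, 0, -0.028], [20, 0, 0, 0, 0, 0, 0]]])

```text
clock: 6.18
tcp_pos: [447.2, 273.0, 249.7]
tool_rot: [0.607, 0.794, 0.002, 0.0]
ft_force: [0.5, -0.6, -2.0]
opening: 26.9
```

Run:
```python
from tgt import *
st=manip.state();print(st['clock'],st['tcp_pos'],st['joints'],st['opening'],st['ft_force'])
print(nose_now())
print(tcp_for(70))
plan(tcp_for(70)+[0,0,30],RT,20,vmax=30,wmax=.12)
```

```text
6.175 [447.16087086 273.01163649 249.73484321] [-0.6630317   0.5520856   0.04313995  1.87802459 -0.03561061  0.70873417
 -0.33415337] 26.87437114015244 [ 0.51488658 -0.5854364  -1.98981877]
(array([ 91.14156553, -78.93510885, 109.33527376]), array([ 9.52837836, 34.13256603, 30.89005532]))
[550.91092415 327.17024365 180.83136486]
7 rows
[[[20, 3.6, 16.3, 5.6, -0.024, -0.085, -0.077], [20, 2.8, 16.4, 5.8, -0.024, -0.085, -0.077], [20, 2.0, 16.5, 5.9, -0.023, -0.085, -0.077], [20, 1.2, 16.5, 6.2, -0.024, -0.085, -0.077], [20, 0.6, 16.3, 6.4, -0.024, -0.085, -0.077], [20, -0.2, 16.3, 6.9, -0.023, -0.086, -0.077], [20, -0.7, 16.0, 7.3, -0.024, -0.085, -0.077]]]
```

Run:
```python
from tgt import *
for z in (150,300,400): print(onz('top',(280,140),z).round(),onz('top',(335,160),z).round(),onz('top',(395,190),z).round())
```

```text
[775. 345. 150.] [715. 200. 150.] [628.  44. 150.]
[719. 333. 300.] [666. 203. 300.] [589.  64. 300.]
[682. 324. 400.] [633. 205. 400.] [562.  78. 400.]
```

Call:
jog_arm(deltas=[[[20, 4, 16, 6, -0.024, -0.085, -0.077], [20, 3, 16, 6, -0.024, -0.085, -0.077], [20, 2, 16, 6, -0.024, -0.085, -0.077], [20, 1, 16, 6, -0.024, -0.085, -0.077]]])

```text
clock: 6.68
tcp_pos: [505.7, 294.9, 225.8]
tool_rot: [0.469, 0.864, -0.07, 0.167]
ft_force: [0.5, -1.0, -2.4]
opening: 27.2
```

Run:
```python
from tgt import *
st=manip.state();print(st['clock'],st['tcp_pos'],st['joints'],st['opening'],st['ft_force'])
print(nose_now())
plan(tcp_for(70)+[0,0,30],RT,20,vmax=30,wmax=.12)
```

```text
6.675 [505.659216   294.92030355 225.84412933] [-0.93893725  0.6953714   0.23713425  1.76666682  0.31599667  0.74625232
 -0.41575574] 27.195130880767756 [ 0.54436321 -1.01987951 -2.4119858 ]
(array([ 87.99230033, -40.97814775,  57.1243086 ]), array([ 4.52348327, 13.88762866, 13.06116481]))
3 rows
[[[20, 2.6, 18.3, 5.1, -0.026, -0.081, -0.076], [20, 1.7, 18.4, 5.4, -0.027, -0.081, -0.076], [20, 0.8, 18.2, 5.7, -0.026, -0.08, -0.076]]]
```

Run:
```python
from tgt import *
def tri(a,b):
    o1,d1=ray('top',a);o2,d2=ray('scene',b);d1/=np.linalg.norm(d1);d2/=np.linalg.norm(d2)
    A=np.c_[d1,-d2];t=np.linalg.lstsq(A,o2-o1,rcond=None)[0]
    return (o1+d1*t[0]),(o2+d2*t[1])
print(tri((279,118),(203,200)))
```

```text
(array([762.20587182, 331.92981467, 330.42090019]), array([764.4003852 , 333.48225801, 331.46618444]))
```

Call:
jog_arm(deltas=[[[20, 3, 18, 5, -0.026, -0.08, -0.076], [20, 2, 18, 5, -0.026, -0.08, -0.076], [20, 1, 18, 5, -0.026, -0.08, -0.076], [20, 0, 0, 0, 0, 0, 0]]])

```text
clock: 7.18
tcp_pos: [547.7, 324.3, 207.1]
tool_rot: [0.345, 0.888, -0.116, 0.28]
ft_force: [-0.3, -1.1, -1.5]
opening: 26.7
```

Run:
```python
from tgt import *
st=manip.state();print(st['clock'],st['tcp_pos'],st['joints'],st['opening'],st['ft_force'])
print(nose_now())
im=cams.snapshot('wrist');cv2.imwrite('pics/m_w.png',im)
im=cams.snapshot('scene');cv2.imwrite('pics/m_s.png',im)
h=18.25
print(proj('wrist',[mouth+a*h*ys+b*h*zs for a,b in [(1,1),(-1,1),(-1,-1),(1,-1)]],st))
plan(tcp_for(30),RT,20,vmax=30,wmax=.12)
```

```text
7.175 [547.71096965 324.33935547 207.08507132] [-1.09556308  0.83121613  0.35678341  1.7075678   0.54082324  0.73712232
 -0.43958964] 26.679767676023406 [-0.29060786 -1.13818536 -1.48361195]
(array([84.75711179, -4.98475938, 21.512028  ]), array([ 0.45665766, -0.2242634 , -0.64299167]))
[[377.58825039 -44.69561741]
 [280.52744348 -46.78696766]
 [288.10215081 -14.2914582 ]
 [366.28075367 -12.79930022]]
3 rows
[[[20, 19.4, 2.0, 7.2, -0.003, 0.002, 0.002], [20, 19.3, 1.9, 7.2, -0.003, 0.001, 0.002], [20, 19.4, 1.8, 7.2, -0.004, 0.002, 0.002]]]
```

View pics/m_w.png

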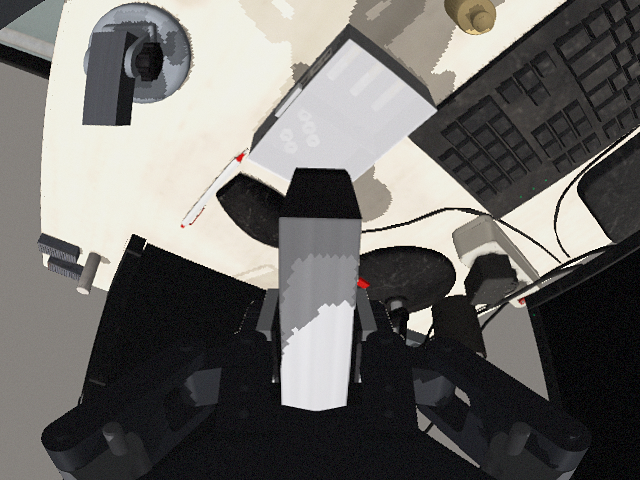

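View pics/m_s.png

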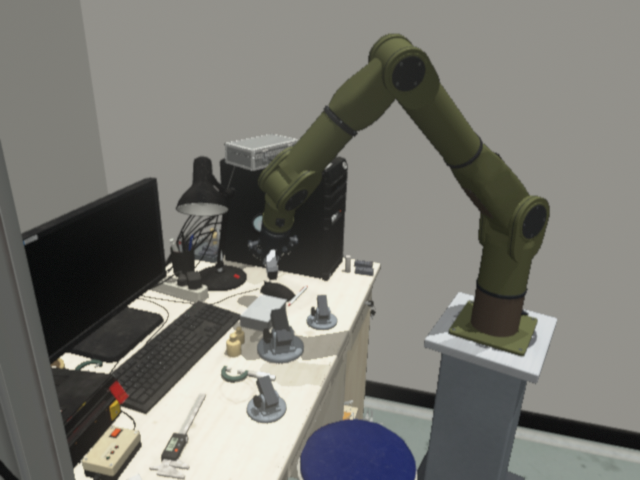

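Run:
```python
from tgt import *
H=np.array(cams.get_calibration('wrist')['hand_eye'])
c0=cams.get_calibration('wrist')
def tl(p,z):
    u=(p[0]-c0['cx'])/c0['fx'];v=(p[1]-c0['cy'])/c0['fy'];r=np.hypot(u,v);k=np.sin(r)/r
    d=H[:3,:3]@np.array([u*k,-v*k,-np.cos(r)]);o=H[:3,3];return (o+d*(z-o[2])/d[2]).round(1)
for p in [(279,218),(361,218),(280,270),(358.5,270),(281,330),(354,330),(281.5,400),(348,400)]: print(p,tl(p,-6))
im=cv2.imread('pics/m_w.png');crop(im,260,160,120,255,3,'pics/m2.png')
```

```text
(279, 218) [ 44.8 -11.3  -6. ]
(361, 218) [44.8 16.  -6. ]
(280, 270) [ 26.2 -11.5  -6. ]
(358.5, 270) [26.2 15.8 -6. ]
(281, 330) [  1.8 -12.1  -6. ]
(354, 330) [ 1.8 15.2 -6. ]
(281.5, 400) [-33.5 -13.5  -6. ]
(348, 400) [-33.5  14.5  -6. ]
```

View pics/m2.png

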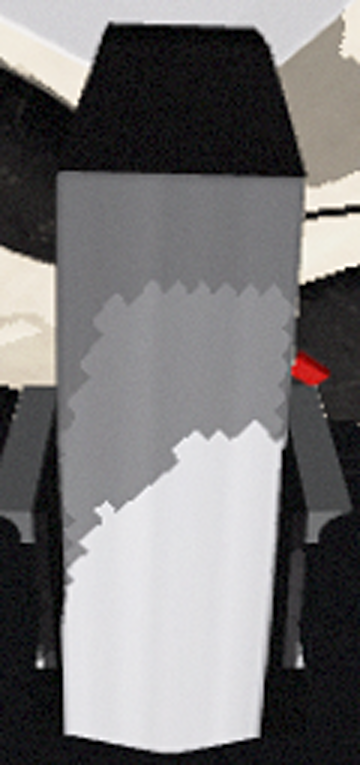

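```bash
python3 - <<'E'
s=open('tgt.py').read()
s=s.replace("RT=np.c_[-xs,ys,-zs]","RT=np.c_[-xs,ys,-zs]@R.from_euler('z',-0.024).as_matrix()").replace("59.5,0,8.","59.5,2.7,8.")
open('tgt.py','w').write(s)
E
python3 - <<'E'
from tgt import *
print(nose_now())
plan(tcp_for(22),RT,20,vmax=30,wmax=.12)
E
```

```text
(array([88.04653793, -3.0746486 , 21.49068738]), array([ 0.555689  , -0.27670692,  1.02578603]))
3 rows
[[[20, 22.0, 1.6, 7.1, -0.003, 0.002, -0.006], [20, 22.0, 1.6, 7.2, -0.003, 0.001, -0.006], [20, 22.0, 1.8, 7.3, -0.004, 0.002, -0.006]]]
```

Call:
jog_arm(deltas=[[[20, 22, 2, 7, -0.003, 0.002, -0.006], [20, 22, 2, 7, -0.003, 0.002, -0.006], [20, 20, 1, 7, -0.003, 0.002, -0.006], [20, 0, 0, 0, 0, 0, 0]]])

```text
clock: 7.78
tcp_pos: [519.8, 352.3, 151.3]
tool_rot: [0.341, 0.892, -0.113, 0.276]
ft_force: [-0.6, 0.4, -2.2]
opening: 26.5
```

```bash
cat > look.py <<'E'
from tgt import *
import sys
st=manip.state();print(st['clock'],st['tcp_pos'],st['joints'].round(2),st['opening'],st['ft_force'].round(1))
print(nose_now())
im=cams.snapshot('wrist');cv2.imwrite(f'pics/{sys.argv[1]}.png',im)
q=proj('wrist',[mouth+a*18.25*ys+b*18.25*zs for a,b in [(1,1),(-1,1),(-1,-1),(1,-1)]],st);print(q.round(1).tolist())
crop(im,220,0,200,200,4,f'pics/{sys.argv[1]}_2.png')
plan(tcp_for(float(sys.argv[2])),RT,20,vmax=float(sys.argv[3]))
E
python3 look.py n -10 10
```

```text
7.775 [519.84091221 352.3389043  151.30394972] [-1.15  0.92  0.35  1.73  0.54  0.67 -0.53] 26.542431026962653 [-0.6  0.4 -2.2]
(array([20.30219581, -1.35160424, -0.99263585]), array([0.15265203, 0.31046141, 0.15566922]))
[[386.6, 112.9], [267.3, 109.7], [279.3, 114.5], [370.1, 116.8]]
4 rows
[[[20, 8.0, 0.5, -0.2, -0.001, -0.001, -0.001], [20, 8.0, 0.5, -0.3, -0.0, -0.001, -0.001], [20, 8.0, 0.5, -0.3, -0.001, -0.001, -0.001], [20, 8.1, 0.5, -0.2, -0.0, -0.001, -0.002]]]
```

View pics/n.png

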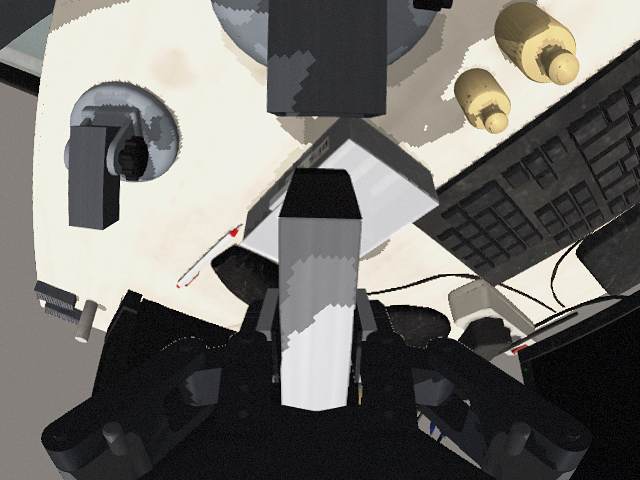

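View pics/n_2.png

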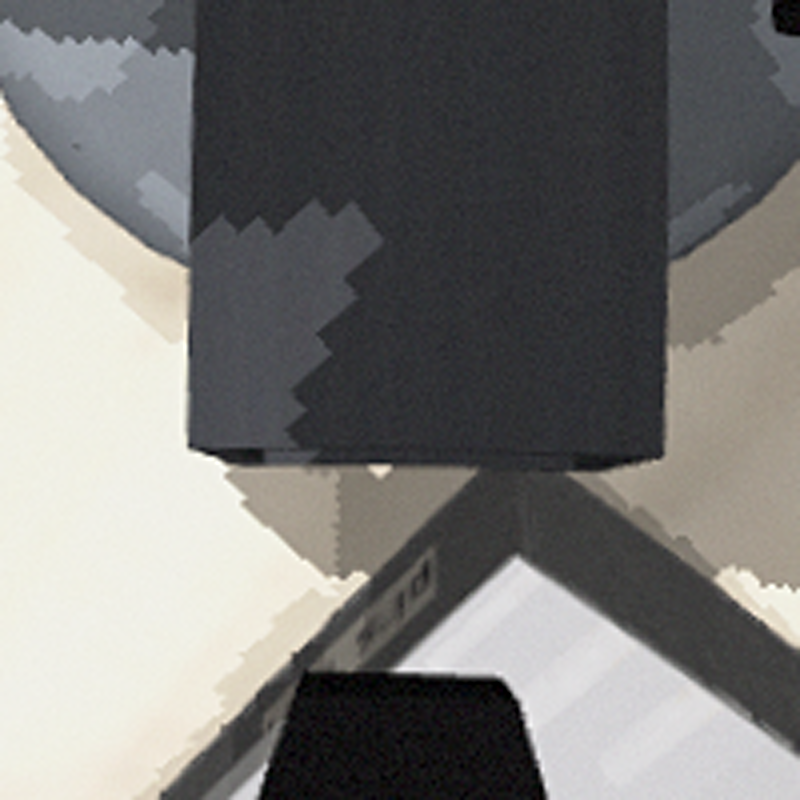

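Call:
jog_arm(deltas=[[[20, 8, 1, -1, -0.001, -0.003, -0.002], [20, 8, 1, -1, -0.001, -0.002, -0.001], [20, 8, 0, 0, 0, 0, 0], [20, 8, 0, 0, 0, 0, 0], [20, 0, 0, 0, 0, 0, 0]]])

```text
clock: 8.45
tcp_pos: [501.7, 372.6, 136.0]
tool_rot: [0.34, 0.891, -0.113, 0.28]
ft_force: [0.1, -0.3, -1.1]
opening: 27.1
```

```bash
python3 look.py o -25 6
```

```text
8.45 [501.66175561 372.58835173 136.01218127] [-1.2   0.95  0.36  1.72  0.53  0.67 -0.57] 27.12206850395224 [ 0.1 -0.3 -1.1]
(array([-10.61238736,   1.16148062,   1.59926107]), array([-0.07380989, -0.11241042,  0.20939183]))
[[373.1, 208.9], [260.8, 206.7], [273.2, 188.3], [360.1, 190.0]]
3 rows
[[[20, 5.1, -0.2, 0.5, 0.0, 0.001, -0.001], [20, 5.0, -0.2, 0.6, 0.001, 0.001, -0.002], [20, 5.1, -0.2, 0.6, 0.0, 0.001, -0.001]]]
```

View pics/o_2.png

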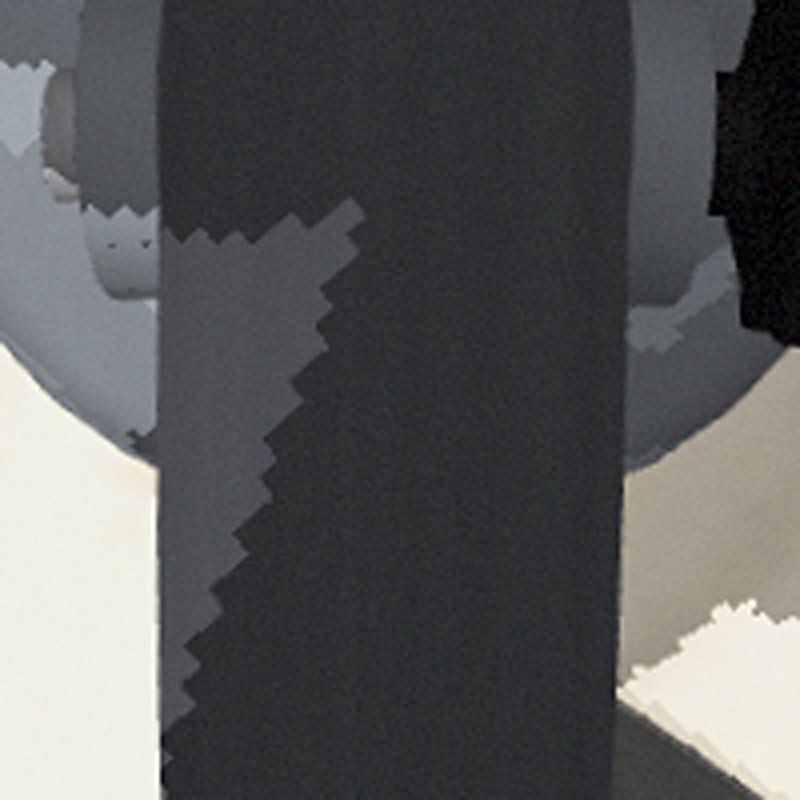

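Call:
jog_arm(deltas=[[[20, 1, -0.5, 1, 0, 0, 0], [20, 5, -0.3, 0.5, 0, 0.001, -0.001], [20, 0, 0, 0, 0, 0, 0]]])

```text
clock: 8.88
tcp_pos: [499.0, 373.6, 131.9]
tool_rot: [0.341, 0.89, -0.113, 0.28]
ft_force: [0.3, 0.0, -1.4]
opening: 27.1
```

```bash
python3 look.py p -35 6
```

```text
8.875 [499.04052803 373.58983447 131.94010254] [-1.21  0.95  0.36  1.73  0.52  0.67 -0.58] 27.119449581824004 [ 0.3  0.  -1.4]
(array([-15.07500011,   0.17153314,  -0.25688136]), array([-0.04430502, -0.122715  ,  0.27495142]))
[[376.2, 223.6], [263.3, 221.5], [275.2, 199.6], [362.5, 201.3]]
4 rows
[[[20, 5.1, 0.1, -0.1, 0.0, 0.001, -0.001], [20, 5.1, 0.2, -0.0, 0.0, 0.0, -0.002], [20, 5.1, 0.1, -0.1, 0.0, 0.001, -0.001], [20, 5.1, 0.1, -0.0, 0.001, 0.001, -0.001]]]
```

View pics/p.png

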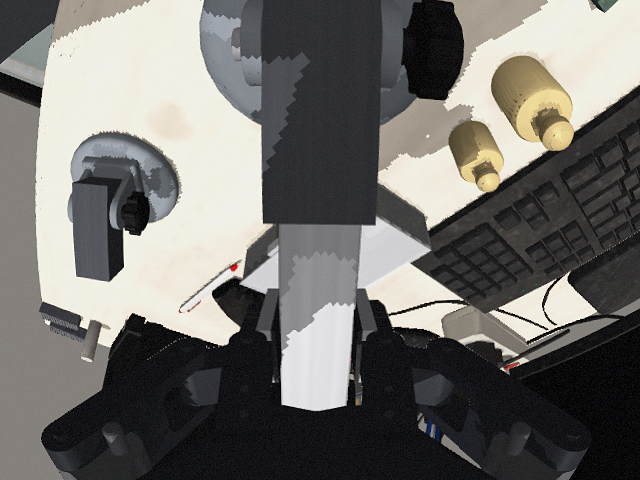

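Call:
jog_arm(deltas=[[[20, 5, 0, 0, 0, 0, -0.001], [20, 5, 0, 0, 0, 0, -0.001], [20, 5, 0, 0, 0, 0, -0.001], [20, 5, 0, 0, 0, 0, -0.001], [20, 0, 0, 0, 0, 0, 0]]])

```text
clock: 9.55
tcp_pos: [486.0, 385.3, 119.7]
tool_rot: [0.339, 0.891, -0.113, 0.28]
ft_force: [0.2, -0.9, -2.3]
opening: 26.9
```

```bash
python3 look.py q -46 6
```

```text
9.55 [486.0062038  385.31151684 119.65990597] [-1.23  0.97  0.35  1.72  0.52  0.67 -0.6 ] 26.932872708145688 [ 0.2 -0.9 -2.3]
(array([-36.48177893,  -0.39335082,  -0.26564293]), array([-0.05688425, -0.12559048,  0.02609118]))
[[372.9, 284.4], [266.1, 282.3], [276.6, 248.1], [360.8, 250.0]]
2 rows
[[[20, 5.0, 0.3, -0.1, 0.0, 0.001, -0.0], [20, 4.9, 0.3, -0.1, 0.001, 0.002, -0.001]]]
```

View pics/q.png

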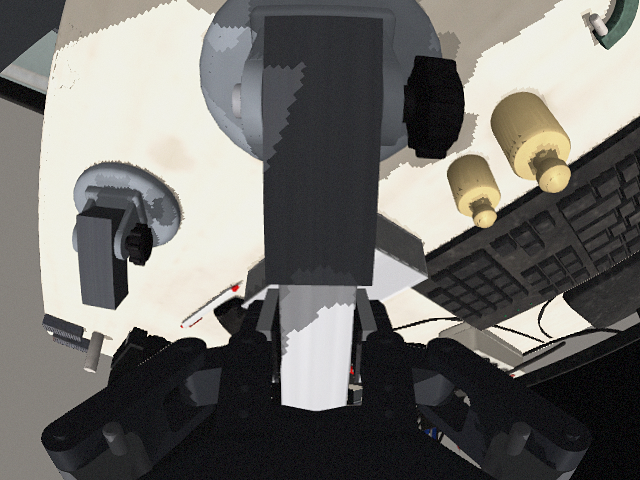

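Call:
jog_arm(deltas=[[[20, 4, 0.2, 0, 0, 0.001, 0], [20, 4, 0.2, 0, 0, 0.001, 0], [20, 2.5, 0, 0, 0, 0, 0], [20, 0, 0, 0, 0, 0, 0]]])

```text
clock: 10.1
tcp_pos: [480.0, 391.2, 113.7]
tool_rot: [0.339, 0.891, -0.113, 0.279]
ft_force: [-0.1, -0.1, -1.3]
opening: 27.0
```

```bash
python3 look.py r -48 3; python3 -c "
import cv2
im=cv2.imread('pics/r.png')
cv2.imwrite('pics/r3.png',cv2.resize(im[240:420,220:420],None,fx=3.3,fy=3.3,interpolation=2))"
```

```text
10.1 [480.02692738 391.21752749 113.68217935] [-1.24  0.98  0.35  1.72  0.51  0.67 -0.61] 26.959610498658563 [-0.1 -0.1 -1.3]
(array([-46.8026044 ,  -0.08364391,  -0.25470356]), array([-0.05340153, -0.03960369,  0.08851334]))
[[369.8, 310.9], [266.2, 309.0], [276.3, 270.4], [358.8, 272.1]]
1 rows
[[[20, 1.4, 0.2, -0.2, 0.001, 0.001, -0.002]]]
```

View pics/r3.png

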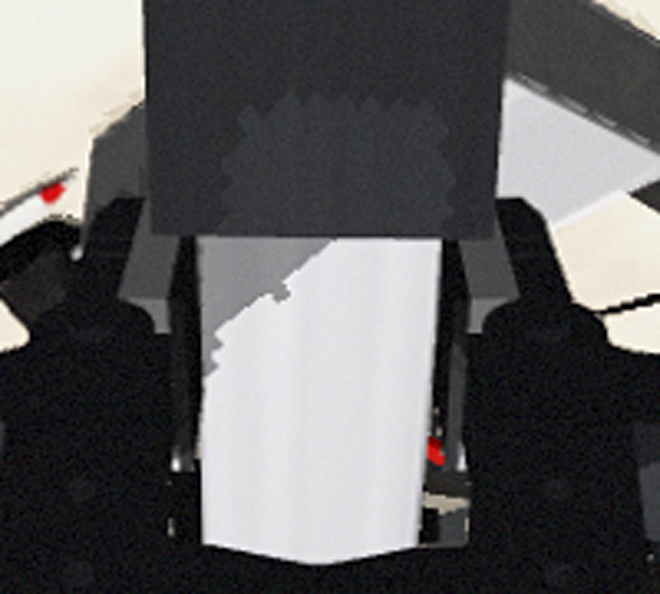

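Call:
jog_arm(deltas=[[[20, 1.5, 0.1, -0.2, 0, 0, 0], [20, 0, 0, 0, 0, 0, 0]]])

```text
clock: 10.4
tcp_pos: [479.5, 391.8, 113.3]
tool_rot: [0.34, 0.891, -0.113, 0.279]
ft_force: [1.3, 0.2, -2.1]
opening: 27.3
```

```bash
python3 look.py s -48 3
```

```text
10.4 [479.50117577 391.78755824 113.29960094] [-1.24  0.98  0.35  1.72  0.51  0.67 -0.61] 27.334451227184868 [ 1.3  0.2 -2.1]
(array([-4.76494967e+01,  2.40365326e-02, -1.60056064e-01]), array([-0.04006496, -0.07317248,  0.13731392]))
[[369.4, 312.9], [266.1, 311.0], [276.2, 272.1], [358.5, 273.7]]
1 rows
[[[20, 0.4, 0.1, -0.1, 0.001, 0.001, -0.002]]]
```

Call:
jog_arm(deltas=[[[50, 0, 0, 0, 0, 0, 0], [60, 0, 0, 0, 0, 0, 0], [60, 0, 0, 0, 0, 0, 0], [60, 0, 0, 0, 0, 0, 0]]])

```text
clock: 10.95
tcp_pos: [480.3, 391.6, 114.3]
tool_rot: [0.34, 0.891, -0.113, 0.28]
ft_force: [-0.7, 0.6, -0.0]
opening: 59.8
```

```bash
python3 look.py t -48 3; python3 -c "
import cv2
im=cv2.imread('pics/t.png')
cv2.imwrite('pics/t3.png',cv2.resize(im[240:420,220:420],None,fx=3.3,fy=3.3,interpolation=2))"
```

```text
10.95 [480.30880246 391.62586554 114.29251311] [-1.24  0.98  0.35  1.72  0.51  0.67 -0.61] 59.7738563315086 [-0.7  0.6 -0. ]
(array([-46.49491946,   0.51803983,   0.18348071]), array([-0.0817036 , -0.14032136,  0.19091807]))
[[368.3, 309.5], [264.9, 307.7], [275.2, 269.3], [357.6, 270.8]]
1 rows
[[[20, 1.5, -0.2, 0.3, 0.001, 0.002, -0.003]]]
```

View pics/t3.png

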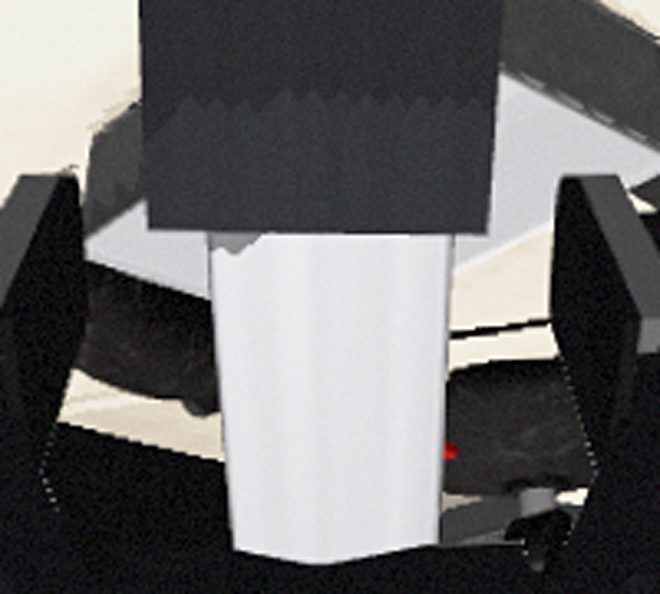

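View pics/t.png

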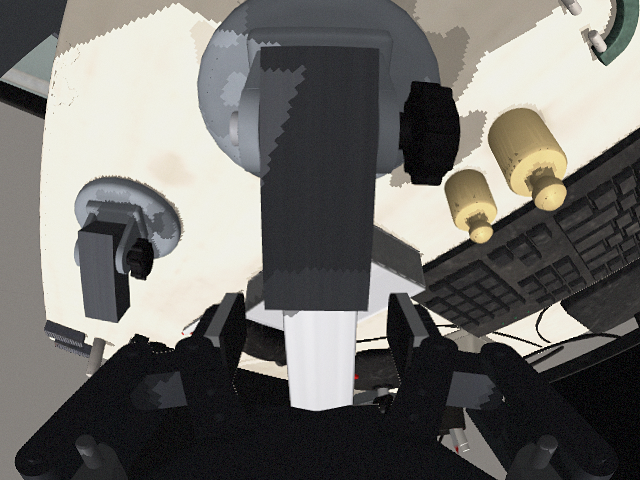

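Call:
jog_arm(deltas=[[[60, -14, 0, 1, 0, 0, 0], [60, -14, 0, 1, 0, 0, 0], [60, -14, 0, 1, 0, 0, 0], [60, 0, 0, 0, 0, 0, 0]]])

```text
clock: 11.5
tcp_pos: [510.6, 364.4, 138.7]
tool_rot: [0.341, 0.89, -0.113, 0.281]
ft_force: [0.0, 0.8, -0.4]
opening: 59.9
```

```bash
python3 look.py u -48 3
python3 - <<'E'
from h import *
im=cams.snapshot('scene');cv2.imwrite('pics/u_s.png',im);crop(im,220,230,110,140,5,'pics/u_s2.png')
E
```

```text
11.5 [510.58326334 364.43375017 138.67887833] [-1.18  0.94  0.36  1.73  0.53  0.66 -0.56] 59.93810430977631 [ 0.   0.8 -0.4]
(array([ 0.84073407,  1.40122994, -3.29265253]), array([-0.04094257, -0.2495998 ,  0.33382317]))
[[376.6, 176.0], [257.3, 173.8], [271.3, 162.3], [362.2, 164.0]]
16 rows
[[[20, 3.0, -0.0, -0.2, 0.0, 0.0, -0.0], [20, 2.9, -0.0, -0.2, 0.0, 0.0, -0.001], [20, 3.0, -0.0, -0.2, 0.0, 0.001, 0.0], [20, 3.0, -0.0, -0.2, 0.0, -0.0, -0.0], [20, 3.0, -0.0, -0.2, 0.0, 0.0, -0.0], [20, 2.9, -0.1, -0.1, 0.0, 0.0, -0.001], [20, 3.0, 0.0, -0.2, 0.0, 0.0, -0.0], [20, 3.0, 0.0, -0.2, 0.001, 0.001, -0.0], [20, 2.9, 0.0, -0.2, -0.0, -0.0, -0.001], [20, 3.0, 0.0, -0.2, -0.0, 0.0, 0.0], [20, 3.0, 0.0, -0.2, -0.0, 0.0, -0.0], [20, 2.9, 0.0, -0.2, -0.0, 0.001, -0.0], [20, 3.0, 0.0, -0.2, -0.0, -0.0, -0.001], [20, 3.0, 0.0, -0.1, -0.0, -0.0, -0.0], [20, 3.0, 0.0, -0.2, -0.0, 0.0, -0.0], [20, 2.9, 0.0, -0.2, 0.0, 0.0, -0.001]]]
```

View pics/u.png

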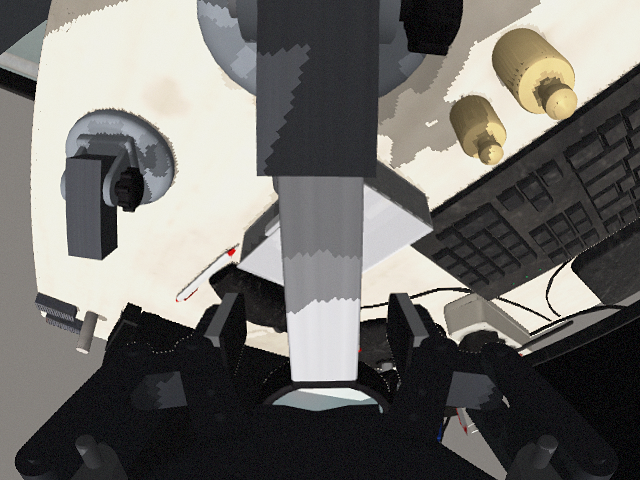

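View pics/u_s2.png

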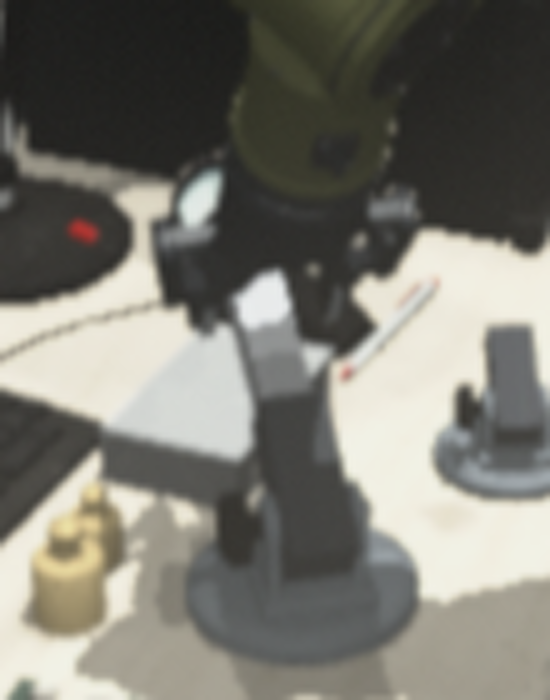

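Run:
```python
from h import *
im=cv2.imread('pics/u.png')
crop(im,260,170,120,220,3.6,'pics/u3.png') if 0 else cv2.imwrite('pics/u3.png',cv2.resize(im[170:390,260:380],None,fx=4,fy=2.7,interpolation=2))
```

```text
(no output)
```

View pics/u3.png

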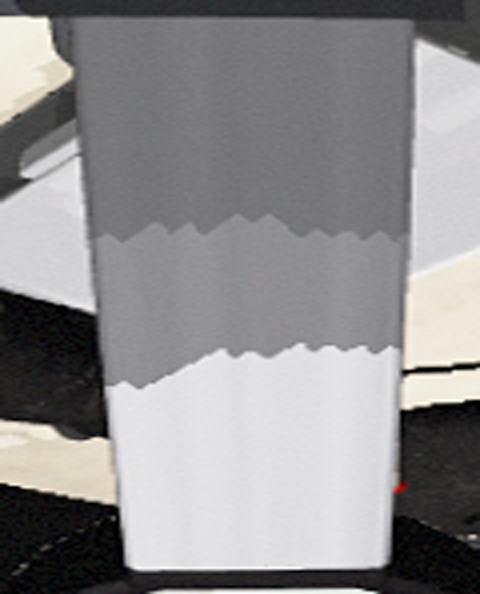

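```bash
cat > tube.py <<'E'
from tgt import *
c0=cams.get_calibration('wrist');H=np.array(c0['hand_eye'])
def tubefit(Lp,Rp):
    def d_of(p):
        u=(p[0]-c0['cx'])/c0['fx'];v=(p[1]-c0['cy'])/c0['fy'];r=np.hypot(u,v);k=np.sin(r)/r
        return H[:3,:3]@np.array([u*k,-v*k,-np.cos(r)])
    o=H[:3,3]
    def f(q):
        y0,z0,yaw,pit=q
        ax=np.array([1,np.tan(yaw),np.tan(pit)]);ax/=np.linalg.norm(ax)
        up=np.array([0,0,-1.]);up-=ax*(up@ax);up/=np.linalg.norm(up);la=np.cross(up,ax) # right?
        la*=np.sign(la[1])
        res=[]
        for P,sg in ((Lp,-1),(Rp,1)):
            b=np.array([0,y0,z0])+14*up+sg*14*la
            for p in P:
                d=d_of(p);n=np.cross(d,ax);res.append((b-o)@n/np.linalg.norm(n))
        return np.array(res)
    s=least_squares(f,[0,8,0,0]);return s.x,s.fun.round(2)
if __name__=='__main__':
    print('k',tubefit([(279,218),(280,270),(281,330),(281.5,400)],[(361,218),(358.5,270),(354,330),(348,400)]))
    C=lambda P:[(260+a/4-.4,170+b/2.7-.3) for a,b in P]
    print('u',tubefit(C([(77,30),(101,300),(125,550)]),C([(413,30),(403,300),(391,550)])))
E
python3 tube.py
```

```text
k (array([1.43183223, 9.85279527, 0.02538569, 0.03676535]), array([ 0.21, -0.12, -0.26,  0.17,  0.08, -0.1 , -0.  ,  0.03]))
u (array([ 3.90853801, 13.75467196, -0.02212949, -0.04034285]), array([ 0.07, -0.13,  0.06, -0.09,  0.17, -0.08]))
```

Call:
jog_arm(deltas=[[[40, 0, 0, 1, 0, 0, 0], [20, 0, 0, 0, 0, 0, 0], [20, 0, 0, 0, 0, 0, 0], [20, 0, 0, 0, 0, 0, 0]]], squeeze=50)

```text
clock: 12.1
tcp_pos: [509.0, 367.1, 136.1]
tool_rot: [0.339, 0.891, -0.112, 0.28]
ft_force: [0.5, -0.4, 0.8]
opening: 27.1
```

```bash
python3 look.py v -48 60;python3 - <<'E'
from h import *
im=cv2.imread('pics/v.png')
cv2.imwrite('pics/v3.png',cv2.resize(im[170:390,260:380],None,fx=4,fy=2.7,interpolation=2))
E
```

```text
12.1 [508.97913123 367.13572569 136.12145732] [-1.19  0.95  0.36  1.72  0.53  0.66 -0.56] 27.117727529456456 [ 0.5 -0.4  0.8]
(array([-3.11994345,  2.04750602, -3.52976971]), array([-0.16978008, -0.1319739 ,  0.08838928]))
[[374.1, 188.8], [255.3, 186.3], [269.5, 172.0], [360.1, 173.9]]
1 rows
[[[20, 44.9, -0.9, -3.5, 0.003, 0.002, -0.002]]]
```

View pics/v3.png

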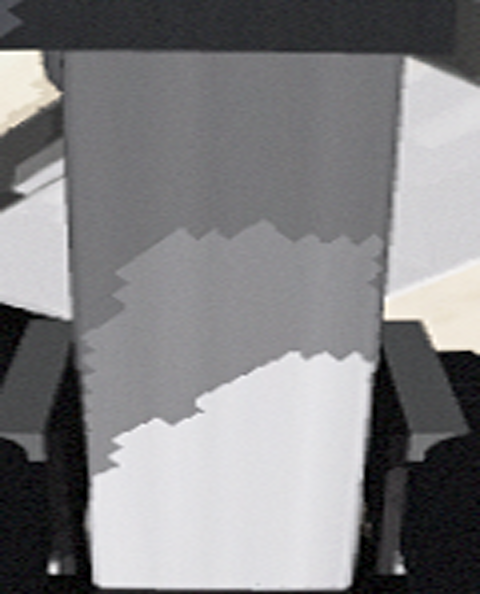

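Run:
```python
from tube import *
C=lambda P:[(260+a/4-.4,170+b/2.7-.3) for a,b in P]
print(tubefit(C([(66,70),(77,300),(93,560)]),C([(403,70),(384,300),(354,560)])))
```

```text
(array([ 1.13785158e+00,  1.37000771e+01,  1.27431943e-02, -7.97871598e-02]), array([ 0.05, -0.09,  0.03,  0.02, -0.04,  0.02]))
```

Call:
jog_arm(deltas=[[[20, 0, -0.6, -2.5, 0, -0.022, 0.003], [20, 0, -0.6, -2.5, 0, -0.022, 0.003], [20, 0, -0.5, -2.3, 0, -0.022, 0.002], [20, 0, 0, 0, 0, 0, 0]]])

```text
clock: 12.65
tcp_pos: [504.8, 370.0, 141.1]
tool_rot: [0.338, 0.88, -0.122, 0.312]
ft_force: [3.0, -0.5, -2.9]
opening: 26.7
```

```bash
python3 look.py w -48 60;python3 - <<'E'
from h import *
im=cv2.imread('pics/w.png')
cv2.imwrite('pics/w3.png',cv2.resize(im[170:390,260:380],None,fx=4,fy=2.7,interpolation=2))
E
```

```text
12.65 [504.84546054 370.0464079  141.09848239] [-1.25  0.97  0.41  1.73  0.55  0.68 -0.62] 26.714417385862948 [ 3.  -0.5 -2.9]
(array([-3.63608352,  1.84224484, -0.74397472]), array([-0.29686172, -4.17370611,  0.51156711]))
[[373.3, 192.5], [257.8, 191.0], [270.7, 169.7], [359.7, 170.9]]
1 rows
[[[20, 43.8, -0.6, 0.4, 0.005, 0.072, -0.009]]]
```

View pics/w3.png

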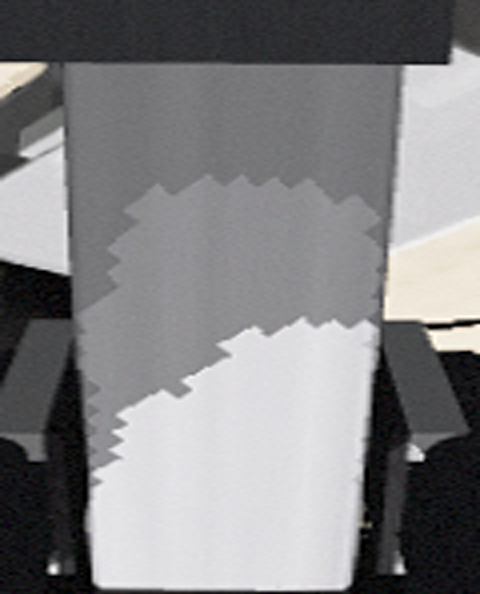

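View pics/w.png

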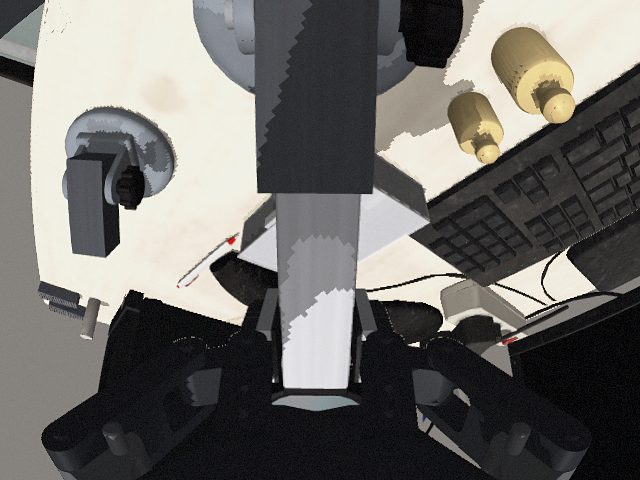

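```bash
cat > sl.py <<'E'
from tgt import *
st=manip.state();Rt=R.from_quat(st['tool_rot']).as_matrix()
P=st['tcp_pos']+Rt@np.array([0,1.1,11.8])-mouth
print(st['clock'],'grip pt in mouth frame',(P@xs).round(1),(P@ys).round(1),(P@zs).round(1),'F',st['ft_force'].round(1),'Fsock',[(st['ft_force']@a).round(1) for a in(xs,ys,zs)],st['opening'])
print('unit slide',(Rt.T@-xs).round(3),'zs in tool',(Rt.T@zs).round(3))
print('tool err rel RT',nose_now(st)[1].round(2))
E
python3 sl.py
```

```text
12.7 grip pt in mouth frame 56.0 1.1 -0.2 F [ 4.4  0.2 -4.9] Fsock [np.float64(-0.3), np.float64(3.2), np.float64(-5.8)] 27.175072200031952
unit slide [ 0.997  0.015 -0.072] zs in tool [-0.072  0.005 -0.997]
tool err rel RT [-0.29 -4.14  0.52]
```

Call:
jog_arm(deltas=[[[20, 4, -0.3, 0.2, 0, 0, 0], [20, 4, 0, -0.2, 0, 0, 0], [20, 4, 0, -0.3, 0, 0, 0]]])

```text
clock: 13.08
tcp_pos: [499.3, 375.1, 135.7]
tool_rot: [0.338, 0.879, -0.123, 0.314]
ft_force: [3.9, -0.3, 1.2]
opening: 26.9
```

```bash
python3 sl.py
```

```text
13.075 grip pt in mouth frame 46.8 1.0 -0.3 F [ 3.9 -0.3  1.2] Fsock [np.float64(3.2), np.float64(2.5), np.float64(-0.8)] 26.85061373773162
unit slide [ 0.997  0.013 -0.077] zs in tool [-0.077  0.006 -0.997]
tool err rel RT [-0.3  -4.42  0.65]
```

Call:
jog_arm(deltas=[[[20, 4, -0.1, -0.3, 0, 0.002, 0], [20, 4, 0, -0.3, 0, 0.002, 0], [20, 4, 0, -0.3, 0, 0.001, 0]]])

```text
clock: 13.45
tcp_pos: [492.3, 381.3, 128.9]
tool_rot: [0.339, 0.879, -0.122, 0.313]
ft_force: [4.1, -0.4, -1.3]
opening: 26.9
```

```bash
python3 sl.py; python3 look.py x -48 60|tail -1|cut -c1-5
```

```text
13.45 grip pt in mouth frame 35.2 0.8 -0.5 F [ 4.1 -0.4 -1.3] Fsock [np.float64(1.9), np.float64(2.5), np.float64(-3.0)] 26.8675521384114
unit slide [ 0.997  0.012 -0.073] zs in tool [-0.073  0.005 -0.997]
tool err rel RT [-0.29 -4.21  0.71]
[[[20
```

View pics/x.png

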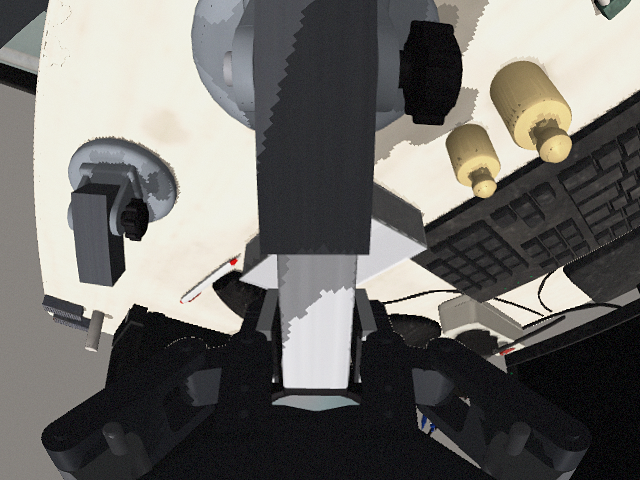

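Call:
jog_arm(deltas=[[[20, 3, 0, -0.3, 0, 0.001, 0], [20, 3, 0, -0.2, 0, 0, 0], [20, 1.5, 0, -0.1, 0, 0, 0], [20, 0, 0, 0, 0, 0, 0]]])

```text
clock: 14.0
tcp_pos: [486.0, 384.5, 123.8]
tool_rot: [0.339, 0.879, -0.124, 0.312]
ft_force: [3.1, 0.0, -0.5]
opening: 26.5
```

```bash
python3 sl.py; python3 look.py y -48 60|tail -1|cut -c1-5; python3 -c "
from h import *
im=cv2.imread('pics/y.png');crop(im,220,180,180,210,3,'pics/y3.png')"
```

```text
14.0 grip pt in mouth frame 26.7 -1.1 -0.9 F [ 3.1  0.  -0.5] Fsock [np.float64(1.6), np.float64(2.2), np.float64(-1.7)] 26.5103937928269
unit slide [ 0.997  0.013 -0.073] zs in tool [-0.073  0.002 -0.997]
tool err rel RT [-0.08 -4.19  0.63]
[[[20
```

View pics/y3.png

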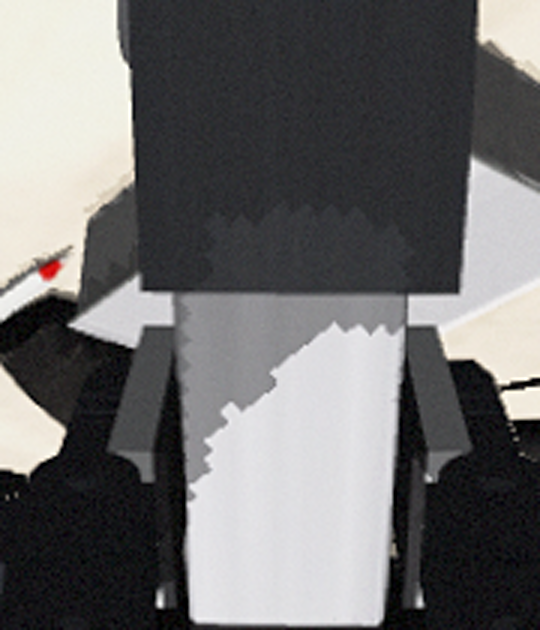

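```bash
python3 -c "
from tgt import *
st=manip.state()
print(proj('wrist',[mouth-26*xs-18.25*ys, mouth-26*xs-20.5*ys, mouth-18*xs-20.5*ys,mouth-34*xs-20.5*ys],st))
im=cv2.imread('pics/y.png');crop(im,220,130,90,150,5,'pics/y4.png')"
```

```text
[[271.11024181 188.55475872]
 [264.98210361 188.54968033]
 [265.57008105 209.5709493 ]
 [264.48848228 166.9456014 ]]
```

View pics/y4.png

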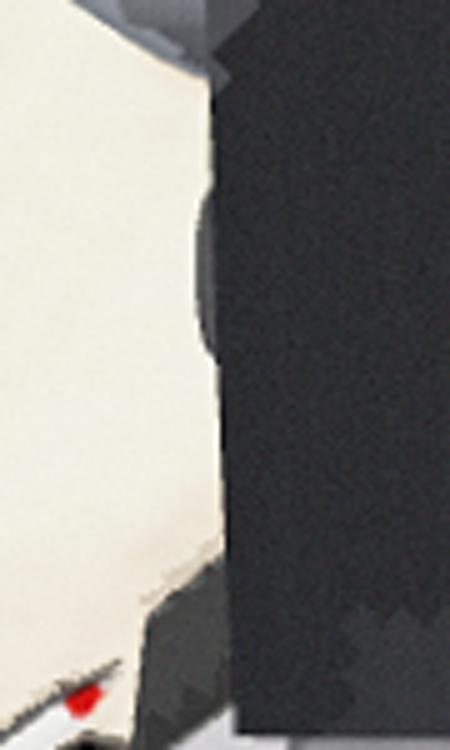

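Call:
jog_arm(deltas=[[[45, 0, 0, 0, 0, 0, 0], [60, 0, 0, 0, 0, 0, 0], [60, 0, 0, 0, 0, 0, 0], [60, 0, 0, 0, 0, 0, 0]]])

```text
clock: 14.55
tcp_pos: [483.3, 386.8, 122.3]
tool_rot: [0.338, 0.88, -0.123, 0.309]
ft_force: [-0.5, 0.4, -0.3]
opening: 60.0
```

Call:
jog_arm(deltas=[[[60, 0, 0, -15, 0, 0, 0], [60, 0, 0, -30, 0, 0, 0], [60, 0, 0, -40, 0, 0, 0], [60, 0, 0, -40, 0, 0, 0], [60, 0, 0, 0, 0, 0, 0], [60, 0, 0, 0, 0, 0, 0]]])

```text
clock: 15.3
tcp_pos: [421.5, 443.5, 225.1]
tool_rot: [0.338, 0.881, -0.122, 0.309]
ft_force: [0.8, -1.1, -0.5]
opening: 60.0
```

```bash
python3 -c "
from tgt import *
st=manip.state();print(st['clock'],st['tcp_pos'],st['ft_force'])
im=cams.snapshot('wrist');cv2.imwrite('pics/z.png',im)
hp=mouth-26*xs-14*ys
print(proj('wrist',[hp,mouth-26*xs-20.5*ys,mouth,mouth+(172-76)*xs],st))
im=cams.snapshot('scene');cv2.imwrite('pics/z_s.png',im);crop(im,220,220,120,150,4,'pics/z_s2.png')"
```

```text
15.3 [421.51754225 443.4610929  225.06114495] [ 0.8420187  -1.08540089 -0.52488302]
[[299.54667091 164.9995511 ]
 [290.5105546  164.93023347]
 [318.41103965 200.09813951]
 [316.29301519 312.16193097]]
```

View pics/z.png

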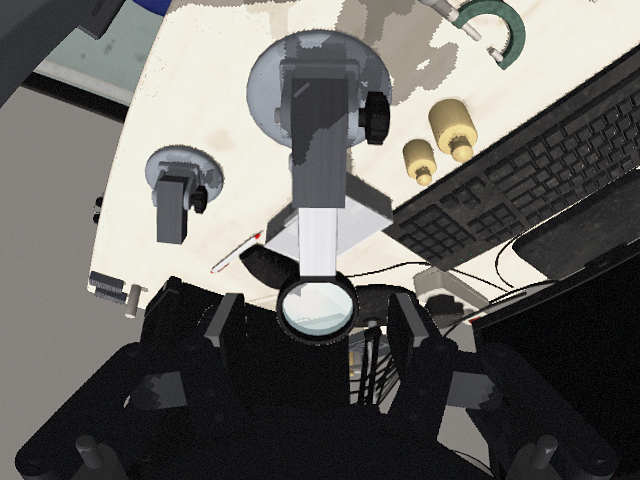

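View pics/z_s2.png

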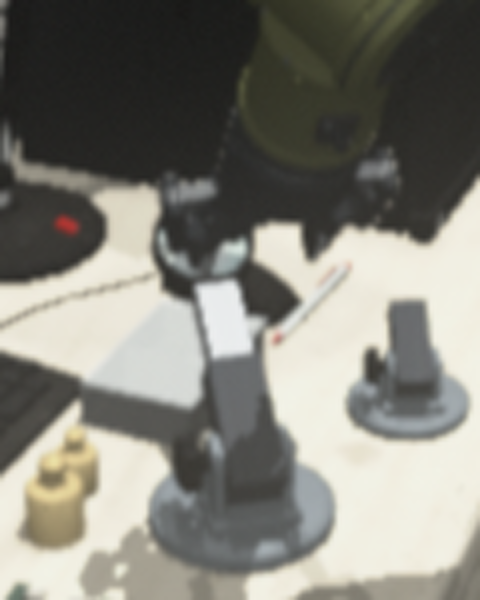

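Call:
jog_arm(deltas=[[[60, 20, 0, -30, 0, 0, 0], [60, 20, 0, -30, 0, 0, 0], [60, 0, 0, 0, 0, 0, 0], [60, 0, 0, 0, 0, 0, 0]]])

```text
clock: 15.9
tcp_pos: [372.4, 484.9, 244.1]
tool_rot: [0.34, 0.879, -0.127, 0.31]
ft_force: [0.9, 0.3, -0.5]
opening: 60.3
```

```bash
python3 -c "
from tgt import *
st=manip.state();print(st['clock'],st['tcp_pos'],st['ft_force'],st['joint_velocities'].round(3))
im=cams.snapshot('wrist');cv2.imwrite('pics/z2.png',im)
q=proj('wrist',[mouth-26*xs-18.25*ys,mouth-26*xs-20.5*ys,mouth,mouth+(172-76)*xs],st);print(q)
x,y=q[0].astype(int);print(x-50,y-60);crop(im,max(0,x-50),max(0,y-60),130,200,4,'pics/z3.png')"
```

```text
15.9 [372.44370839 484.93702914 244.10593086] [ 0.93755542  0.31395329 -0.45930528] [-0.007  0.006 -0.01  -0.006 -0.009 -0.005  0.002]
[[302.75962508 200.37733162]
 [300.21214758 200.34629517]
 [322.87969013 228.43684221]
 [320.87021927 317.97793709]]
252 140
```

View pics/z3.png

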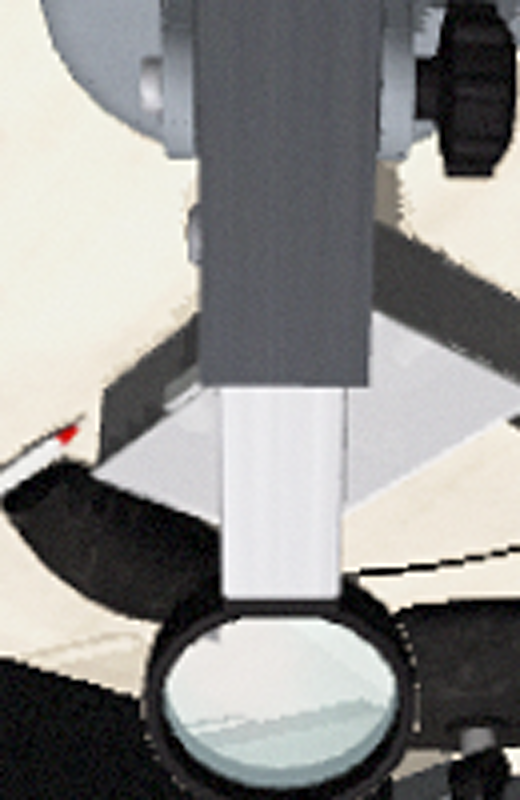

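```bash
python3 -c "
from workcell import job
print(job.hand_in())"
```

```text
the job is handed in; nothing more can be done
None
```

The magnifier is in the largest stand's socket, with its button out through the side hole. I let go of it and handed the job in at about 16 s; the hand-in gives no verdict.

**What I did:**
- **Grip:** I took the magnifier by its tube over the lens-side half of the button, which pressed the button flush. I then carried it clear of the tower.
- **Insertion:** I lined the tube up with the socket and slid it in until the button's nose-side half was under the rim. After letting go, I gripped it again about 103 mm from the nose and lifted out the sag. I then slid it home, with wrist forces of only a few newtons.

**Last checks:**
- **Button:** just before release the tube jumped about 2 mm sideways at full depth, and the button was bulging through the hole about 1 mm deeper than nominal. The last picture still shows it standing out.
- **Fit:** the lens was within about 2 px of where the locked position predicts after release. I did not measure the final angle to the socket's line.
- **Robot:** it was clear of everything, with wrist forces of about 1 N or less and joint speeds near zero.
- **Other things:** they look undisturbed in the views. I did not measure their positions.

**Uncertain:** the camera readings of the tube's pitch in the grip disagreed by about 2°, so I set the sag correction from the socket's clearance as well. It slid in without binding.

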